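Put the drying gear away: chain the clip hangers, slide in the lint screens

TASK

Put the drying gear away on the laundry bench. Hang the blue clip hanger by its hook on the drying rail, near the middle of the bar, then hang the green hanger from the bar of the blue one's lower loop, and then the orange hanger from the green one's lower bar, so that the three hang freely as one chain; and slide every lint screen lying on the bench, mesh end first, fully home into a slot of its own in the white case. The hangers must go up in that order, the screens may go in at any time; do not disturb the bottle, the speaker or the pot.

Things in the scene. Friction and masses are not known exactly. Their poses are not given: they have to be found in the camera images.
- rail: Bench-top drying rail, fixed: wooden base plate 80 x 270 x 6 mm, two steel posts 12 mm thick at y = +-118 mm in its frame, and one level steel bar, 10 mm thick, along its y axis at the top. Origin: centre of the underside, on the bench; z up; -x is its front (towards the robot).
- rail_top (a point): Middle of the top line of the rail's bar, 320 mm above the bench; axes as rail. The bar is free over 106 mm to each side along y.
- case: Fixed white case 68 (x -30 to +38) x 224 (y) x 45 mm high with three slots at bench level, open to its front (-x), centred at y = -72, 0, +72 mm. Each slot: 64 wide, 12 high, 60 mm deep (x -30 to the back wall at +30 mm); the bench is its floor. Blue 8 mm partitions with rounded noses. Origin: centre, bench level; +x is the direction of insertion.
- bay0 (a point): Where the origin of a screen lies when it is fully home in slot 0 (y = -72, x = -20 mm in the case's frame, bench level); axes as case. Any screen may go in any slot.
- bay1 (a point): Where the origin of a screen lies when it is fully home in slot 1 (y = 0, x = -20 mm in the case's frame, bench level); axes as case. Any screen may go in any slot.
- bay2 (a point): Where the origin of a screen lies when it is fully home in slot 2 (y = 72, x = -20 mm in the case's frame, bench level); axes as case. Any screen may go in any slot.
- screen0: Loose lint screen (may be absent), 100 g, flat on the bench: grey slab 100 (x) x 60 (y) x 8 mm, +x corners rounded, dark mesh. Red upright grip rib 26 (x) x 12 (y) mm at x = -34 mm, its top 38 mm above the slab's underside. Origin: centre of the underside. Goes in +x end first, sliding on the bench; home, the +x end touches the slot's back wall and the last 40 mm with the rib stay outside.
- screen1: Loose lint screen (may be absent), 100 g, flat on the bench: grey slab 100 (x) x 60 (y) x 8 mm, +x corners rounded, dark mesh. Red upright grip rib 26 (x) x 12 (y) mm at x = -34 mm, its top 38 mm above the slab's underside. Origin: centre of the underside. Goes in +x end first, sliding on the bench; home, the +x end touches the slot's back wall and the last 40 mm with the rib stay outside.
- screen2: Loose lint screen (may be absent), 100 g, flat on the bench: grey slab 100 (x) x 60 (y) x 8 mm, +x corners rounded, dark mesh. Red upright grip rib 26 (x) x 12 (y) mm at x = -34 mm, its top 38 mm above the slab's underside. Origin: centre of the underside. Goes in +x end first, sliding on the bench; home, the +x end touches the slot's back wall and the last 40 mm with the rib stay outside.
- blue_hanger: Loose blue clip hanger (upper of the chain), 100 g, 130 wide (y), 115 mm high, stands on two feet. Hook on top, lower loop below (see points). Grip block at the end of an arm in front, taken across y: centre x = -24, z = 74 mm, 14 x 20 x 26 mm. Cross-bar at z 55 to 61 mm, pegs at y = +-58 mm (z 16 to 58). Origin: between the feet, underside; z up, front -x. Hung, it can swing.
- blue_hanger_hook (a point): Middle of the inside of the hook's crest, 110 mm above the blue hanger's origin: it rests on top of the bar it hangs on. The hook is a band 20 wide (y), 5 mm thick, open downwards, 21 mm clear inside in x; stem at x = -13 mm; the free tip at x = +13 mm reaches 16 mm below the crest's inside.
- blue_hanger_bar (a point): Middle of the top of the blue hanger's lower bar, 17 mm above its origin: steel, 10 mm thick, along y. With the two cheeks (at y = +-31 mm, 5 thick, 10 mm in x, feet 44 mm in x) and the cross-bar it makes the lower loop, an opening 57 wide and 38 mm high above the bar.
- green_hanger: Loose green clip hanger (middle of the chain), 100 g, 130 wide (y), 115 mm high, stands on two feet. Hook on top, lower loop below (see points). Grip block at the end of an arm in front, taken across y: centre x = -66, z = 74 mm, 14 x 14 x 26 mm. Cross-bar at z 55 to 61 mm, pegs at y = +-58 mm (z 16 to 58). Origin: between the feet, underside; z up, front -x. Hung, it can swing.
- green_hanger_hook (a point): Middle of the inside of the hook's crest, 110 mm above the green hanger's origin: it rests on top of the bar it hangs on. The hook is a band 20 wide (y), 5 mm thick, open downwards, 21 mm clear inside in x; stem at x = -13 mm; the free tip at x = +13 mm reaches 16 mm below the crest's inside.
- green_hanger_bar (a point): Middle of the top of the green hanger's lower bar, 17 mm above its origin: steel, 10 mm thick, along y. With the two cheeks (at y = +-31 mm, 5 thick, 10 mm in x, feet 44 mm in x) and the cross-bar it makes the lower loop, an opening 57 wide and 38 mm high above the bar.
- orange_hanger: Loose orange clip hanger (lower of the chain), 100 g, 130 wide (y), 115 mm high, stands on two feet. Hook on top, lower loop below (see points). Grip block at the end of an arm in front, taken across y: centre x = -112, z = 74 mm, 14 x 14 x 26 mm. Cross-bar at z 55 to 61 mm, pegs at y = +-58 mm (z 16 to 58). Origin: between the feet, underside; z up, front -x. Hung, it can swing.
- orange_hanger_hook (a point): Middle of the inside of the hook's crest, 110 mm above the orange hanger's origin: it rests on top of the bar it hangs on. The hook is a band 20 wide (y), 5 mm thick, open downwards, 21 mm clear inside in x; stem at x = -13 mm; the free tip at x = +13 mm reaches 16 mm below the crest's inside.
- orange_hanger_bar (a point): Middle of the top of the orange hanger's lower bar, 17 mm above its origin: steel, 10 mm thick, along y. With the two cheeks (at y = +-31 mm, 5 thick, 10 mm in x, feet 44 mm in x) and the cross-bar it makes the lower loop, an opening 57 wide and 38 mm high above the bar.
- detergent: Bystander: white detergent bottle, 72 mm across, 190 mm high. Origin: centre of its underside.
- speaker: Bystander: white rounded speaker, 104 mm across, 82 mm high. Origin: centre of its underside.
- peg_pot: Bystander: terracotta pot, 80 mm across, 80 mm high. Origin: centre of its underside.

How it is judged:
On the way, in this order (a step that is already met when the one before it is completed fails the run):
1. the blue hanger hangs from the rail, released (horizontal distance between blue_hanger_hook and rail_top below 0.05 m and height (world z) of blue_hanger above 0.18 m and z of blue_hanger_hook in the frame of rail_top between -0.01 and 0.01 m and x of blue_hanger_hook in the frame of rail_top between -0.012 and 0.012 m and angle between blue_hanger's own z axis and vertical below 0.25 rad and linear speed of blue_hanger below 0.05 m/s and contact force between blue_hanger and the fingers below 0.05 N), for 0.3 s.
2. the green hanger hangs from the blue hanger's lower bar, released (horizontal distance between green_hanger_hook and blue_hanger_bar below 0.022 m and height (world z) of green_hanger above 0.09 m and z of green_hanger_hook in the frame of blue_hanger_bar between -0.01 and 0.01 m and x of green_hanger_hook in the frame of blue_hanger_bar between -0.012 and 0.012 m and angle between green_hanger's own z axis and vertical below 0.25 rad and linear speed of green_hanger below 0.05 m/s and contact force between green_hanger and the fingers below 0.05 N), for 0.3 s.
3. the orange hanger hangs from the green hanger's lower bar, released (horizontal distance between orange_hanger_hook and green_hanger_bar below 0.022 m and height (world z) of orange_hanger above 0.012 m and z of orange_hanger_hook in the frame of green_hanger_bar between -0.01 and 0.01 m and x of orange_hanger_hook in the frame of green_hanger_bar between -0.012 and 0.012 m and angle between orange_hanger's own z axis and vertical below 0.25 rad and linear speed of orange_hanger below 0.05 m/s and contact force between orange_hanger and the fingers below 0.05 N), for 0.3 s.
At the end, for the whole second after the job is handed in: Blue hooked on the rail within 50 mm of its middle, green on blue's lower bar, orange on green's (each hook within 22 mm of the bar's middle, 12 across, 10 in height), upright to 0.25 rad, released, still. Each present screen flat in a slot, within 8 mm of home and 0.12 rad of straight (all of step 1 and all of step 2 and all of step 3 and ((horizontal distance between screen0 and bay0 below 0.008 m and height (world z) of screen0 below 0.006 m and angle between the x axis of screen0 and the x axis of case, either way round below 0.12 rad) or (horizontal distance between screen0 and bay1 below 0.008 m and height (world z) of screen0 below 0.006 m and angle between the x axis of screen0 and the x axis of case, either way round below 0.12 rad) or (horizontal distance between screen0 and bay2 below 0.008 m and height (world z) of screen0 below 0.006 m and angle between the x axis of screen0 and the x axis of case, either way round below 0.12 rad)) and ((horizontal distance between screen1 and bay0 below 0.008 m and height (world z) of screen1 below 0.006 m and angle between the x axis of screen1 and the x axis of case, either way round below 0.12 rad) or (horizontal distance between screen1 and bay1 below 0.008 m and height (world z) of screen1 below 0.006 m and angle between the x axis of screen1 and the x axis of case, either way round below 0.12 rad) or (horizontal distance between screen1 and bay2 below 0.008 m and height (world z) of screen1 below 0.006 m and angle between the x axis of screen1 and the x axis of case, either way round below 0.12 rad)) and ((horizontal distance between screen2 and bay0 below 0.008 m and height (world z) of screen2 below 0.006 m and angle between the x axis of screen2 and the x axis of case, either way round below 0.12 rad) or (horizontal distance between screen2 and bay1 below 0.008 m and height (world z) of screen2 below 0.006 m and angle between the x axis of screen2 and the x axis of case, either way round below 0.12 rad) or (horizontal distance between screen2 and bay2 below 0.008 m and height (world z) of screen2 below 0.006 m and angle between the x axis of screen2 and the x axis of case, either way round below 0.12 rad))); the robot touches nothing.
It fails at once if the detergent is pushed more than 30 mm or tipped (distance of detergent from where it was at the start of the episode above 0.03 m or angle between detergent's own z axis and vertical above 0.4 rad).
It fails at once if the speaker is pushed more than 30 mm or tipped (distance of speaker from where it was at the start of the episode above 0.03 m or angle between speaker's own z axis and vertical above 0.4 rad).
It fails at once if the peg_pot is pushed more than 30 mm or tipped (distance of peg_pot from where it was at the start of the episode above 0.03 m or angle between peg_pot's own z axis and vertical above 0.4 rad).
Of screen0, screen1, screen2 only 2 to 3 are there at a start; the rules pass over those that are not, and their reading is None.
At some moment in a run one of screen0, screen1, screen2 may be knocked a few centimetres aside while the robot is not near it.
It also fails if it takes over 208 s, if anything falls off the work surface, if the arm or the gripper's body presses on something with over 40 N, if the wrist force passes 120 N, or if a joint passes its speed limit or range.

ROBOT

A 6-joint arm with a two-finger parallel gripper is mounted at the origin on the work surface. World frame = base frame: x ahead of the robot, y to its left, z up, the work surface at z = 0. Lengths are in m, angles in rad, forces in N, time in s.
With the tool pointing down it reaches from about 0.275 to 0.75 m from the base axis. Payload 10.2 kg.
Tool frame: the origin (TCP) lies on the centre line of the jaws, within the pads' length; the fingertips stand 19 mm ahead of it and the grasp point (between the pads) is the TCP; y points along the fingers, x is the direction in which the jaws open and shut, and the axes are right-handed (so a half turn about y gives the same grasp; the last joint's range is limited). The gripper opens to 85 mm and grips with 20 to 120 N. Pads are 22 mm wide; open, the fingers measure 114 mm over their backs; the gripper's body (76 mm by 85 mm) begins 54 mm behind the grasp point. The pads swing forward as they close: fully open they stand 13 mm farther back than shut.
Start: joints at [0.99, 0.313, 1.498, -0, 1.331, -0.223], TCP at [0.184, 0.492, 0.25] pointing down, gripper open.
Joint ranges: [-2.94, 2.94], [-0.97, 2.17], [0.19, 2.56], [-1.23, 4.37], [0.02, 3.11], [-2.88, 2.88]. Speed limits (rad/s): [2.39, 2.39, 3.01, 3.14, 3.14, 3.14].

INTERFACE

Orientations are given as a unit quaternion [w, x, y, z].
In Python, from rig import env, imaging gives the robot as it stands.
- The arm moves only by the tool apply_moves, never from a script. Its arguments are lists of equal length, an entry for each row: "grip": the opening, from -1 (shut) to 1 (fully open), so that 0 is half open; "linear": the shift along the tool's x, y, z in mm, a list of three; "yaw": the turn about the tool's y in degrees. In form: {"grip": [grip, ...], "linear": [[tx, ty, tz], ...], "yaw": [yaw, ...]}. A call has 1 to 8 rows; each row shifts and turns the commanded pose from where the row before left it, along the tool's axes as they then stand; what a row does not reach is not made up. A row lasts 1/12 s, in which the tool goes at most 41.7 mm and 7.16 degrees, less where a joint would pass 70% of its speed; a pose out of reach is approached as far as the arm can. A call with a gripper value outside its range is refused whole. The fingers move at their own pace and stop on an object; "newtons" is the grip in N (left out, the last holds). Time passes only in rows, so rows that do not move let the fingers close. It gives the time, the measured TCP pose, the force and the opening at its end, in the units of the state.
- env.get_obs(): the state, without advancing time (a new reading comes with each control period).
- imaging.grab_frame(name): name is "side" or "top" or "wrist"; returns (picture, depth): 480x640x3 uint8, red, green, blue; 480x640 float32, m along the optical axis (not along the pixel's ray), 0 where there is no reading.
- imaging.get_calibration(name): a dict with "vertical_fov" (degrees; the focal length in pixels is half the picture's height over the tangent of half this angle, whatever the lens; pixels are square), "cx", "cy" (the principal point, pixels), "camera_from_world" (4x4, takes a point from world to camera coordinates). Camera axes: x right, y down, z forward; pixel columns grow to the right and rows downward; lengths in m; the calibration is good to about 2 mm. The wrist camera is an equidistant fisheye: a pixel r from the principal point sees the ray r / f radians off the axis. A picture is of the moment at which its call begins: read the wrist's pose just before it. get_calibration takes no time and is no camera call; for the wrist camera it gives the pose at the moment of the call.
- env.hand_in(): hands the job in, once; it reports no verdict.
Trained networks look in the newest picture that a camera, given by its name, has taken for a name from the list of things; names that differ only in an ending like _2 or _b are one class to them, and where a whole thing is asked for, a point or a joint stands for the part that bears it (a point fixed in the world has none). Each returns a list of dicts, best first, with "confidence" (0 to 1); they miss things now and then, are a little off and sometimes report something else, mostly with a low value. They report only what shows in the picture. A call takes as long as a camera call.
- imaging.spot_in(camera, query): "at" ([x, y, z] in m, in world coordinates, good to about 4 mm: the middle of the surface that is visible of it).
- imaging.pinpoint(camera, query): "at" ([x, y, z] in m, in world coordinates, good to about 4 mm: a listed point, or the origin of a listed thing).
The state is a dict: "clock": time; "joint_positions": joint angles; "qd": joint speeds; "joint_torque": joint torques, N m; "position": TCP position; "tcp_rot": TCP orientation; "contact_force": force on the tool from outside, world axes, zero at the start; "moment": the same for the moment, N m; "finger_gap": finger opening in m.
Only numpy, scipy, OpenCV 4.12 (cv2) and the standard library are available. Lean on these libraries where they do the work, as an engineer would, in place of code of your own. Each camera call takes 0.05 s, during which the arm holds its last target.

## Working session

There is one attempt and no reset: what is moved stays moved. The work goes in short steps, Python scripts to look and compute and a tool call to move; the robot and the scene stay as the last step left them, time stands still between calls to the robot, and variables do not carry over. Pictures are saved under pics/ and viewed, and the job is handed in when it is done.

Besides the shell and the picture viewer there is one more tool, called after ">>>" in YAML: its name, and indented under it one key for each argument. apply_moves: Moves the arm, as the interface text tells. Its arguments: {"type":"object","properties":{"grip":{"type":"array"},"linear":{"type":"array"},"yaw":{"type":"array"},"newtons":{"type":"number"}},"required":["grip","linear","yaw"]}

```bash
ls; mkdir -p pics; cat > h.py <<'E'
from rig import env, imaging
import numpy as np, cv2
from scipy.spatial.transform import Rotation as R
def snap(n,tag):
    p,d=imaging.grab_frame(n); cv2.imwrite(f'pics/{tag}.png',cv2.cvtColor(p,cv2.COLOR_RGB2BGR)); return p,d
def cloud(n,d):
    c=imaging.get_calibration(n); f=240/np.tan(np.radians(c['vertical_fov'])/2)
    v,u=np.mgrid[0:480,0:640]
    P=np.stack([(u-c['cx'])/f*d,(v-c['cy'])/f*d,d,np.ones_like(d)],-1)
    return P@np.linalg.inv(c['camera_from_world']).T[:,:3]
E
python3 - <<'E'
from h import *
s=env.get_obs();print(s)
for n in('top','side','wrist'):
    p,d=snap(n,n+'0');print(n,imaging.get_calibration(n))
for q in ['rail','rail_top','case','screen0','blue_hanger','blue_hanger_hook','green_hanger','green_hanger_hook','orange_hanger','orange_hanger_hook','detergent','speaker','peg_pot']:
    for c in('top','side'):
        print(q,c,[(np.round(r['at'],3).tolist(),round(r['confidence'],2)) for r in imaging.pinpoint(c,q)])
E
```

```text
pics
{'clock': 0.0, 'joint_positions': array([ 9.89610138e-01,  3.13436368e-01,  1.49846422e+00,  1.51533273e-05,
        1.33098257e+00, -2.23395815e-01]), 'qd': array([-7.58102103e-04, -8.85972794e-05,  4.38005603e-04,  3.78552063e-04,
        1.45284297e-03,  1.21783841e-03]), 'joint_torque': array([ 1.28915242e-03, -4.12258029e+01, -2.59752399e+01, -6.53616144e-05,
        3.98667500e-03, -6.12600232e-06]), 'position': array([0.18372949, 0.49154653, 0.24973182]), 'tcp_rot': array([-0.58082657,  0.58115803,  0.40262293, -0.40347319]), 'contact_force': array([-0.163793  , -0.31077953, -0.28673454]), 'moment': array([-0.00742863, -0.00159953,  0.00432084]), 'finger_gap': 0.08564743760127076}
top {'vertical_fov': 53.34362472984668, 'cx': 321.37639988020675, 'cy': 243.62031865574087, 'camera_from_world': array([[ 0.01934243, -0.99971838, -0.01374853, -0.05944354],
       [-0.99496881, -0.0178949 , -0.09857406,  0.56467184],
       [ 0.09830028,  0.01558602, -0.99503474,  1.50452961],
       [ 0.        ,  0.        ,  0.        ,  1.        ]])}
side {'vertical_fov': 46.61999312717408
[... 1727 characters left out ...]
op [([0.608, -0.026, 0.11], 0.86), ([0.486, 0.136, 0.017], 0.4)]
green_hanger_hook side []
orange_hanger top [([0.486, 0.138, -0.004], 0.94), ([0.438, 0.345, 0.114], 0.38)]
orange_hanger side [([0.487, 0.137, 0.002], 0.79), ([0.485, 0.132, 0.108], 0.32)]
orange_hanger_hook top [([0.488, 0.137, 0.11], 0.67)]
orange_hanger_hook side [([0.486, 0.136, 0.109], 0.67)]
detergent top [([0.753, 0.078, 0.001], 0.74), ([0.71, -0.244, -0.001], 0.33)]
detergent side [([0.749, 0.08, 0.001], 0.64)]
speaker top [([0.772, -0.056, 0.0], 0.85)]
speaker side [([0.767, -0.054, -0.004], 0.94), ([0.485, 0.134, 0.108], 0.66)]
peg_pot top [([0.437, 0.344, 0.019], 0.54)]
peg_pot side [([0.494, -0.452, -0.003], 0.83)]
```

View pics/top0.png

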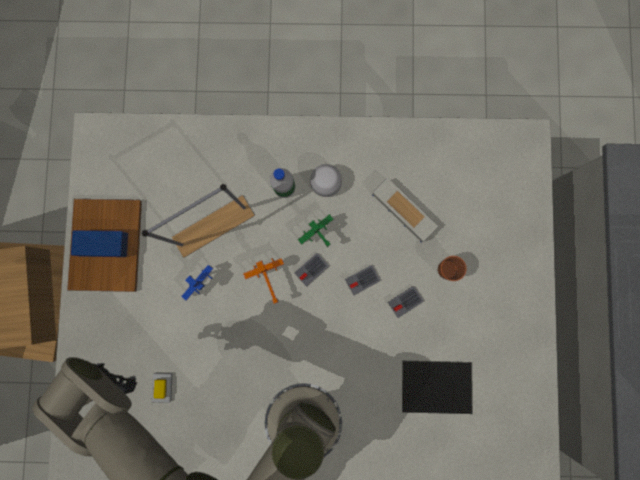

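View pics/side0.png

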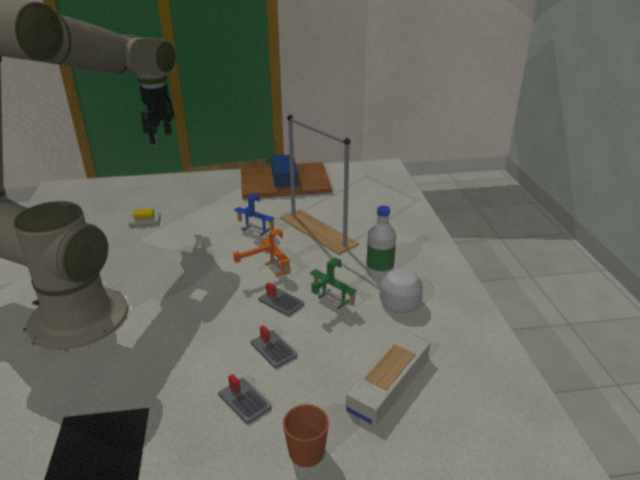

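View pics/wrist0.png

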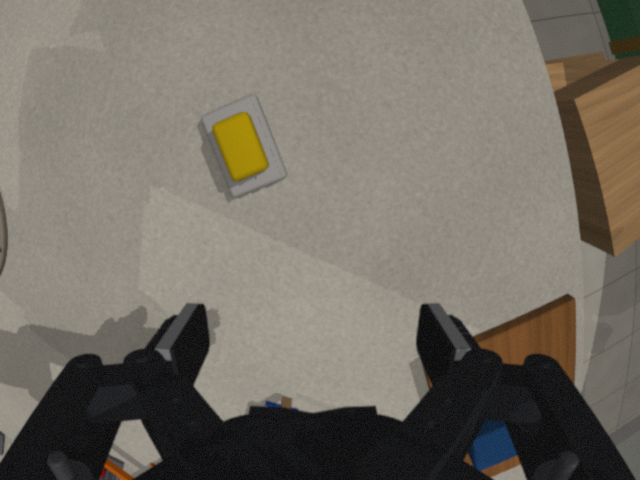

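```bash
cat > geo.py <<'E'
from h import *
p,d=snap('top','top1'); P=cloud('top',d)
p=p.astype(int);r,g,b=p[...,0],p[...,1],p[...,2]
ok=(d>0)
def box(x0,x1,y0,y1,z0=-1,z1=1): return ok&(P[...,0]>x0)&(P[...,0]<x1)&(P[...,1]>y0)&(P[...,1]<y1)&(P[...,2]>z0)&(P[...,2]<z1)
def pca(Q):
    c=Q.mean(0);w,v=np.linalg.eigh(np.cov((Q-c).T));return c,np.degrees(np.arctan2(v[1,1],v[0,1])),np.sqrt(w)
m=box(.5,.75,.1,.5,.29,.35);Q=P[m];c,a,w=pca(Q[:,:2]);print('bar',len(Q),c,Q[:,2].mean(),a,w)
for n,cx,m in(('blue',(.436,.346),(b>r+30)&(b>g+15)),('green',(.612,-.024),(g>r+25)&(g>b+15)),('orange',(.486,.137),(r>g+50))):
    mm=m&box(cx[0]-.13,cx[0]+.13,cx[1]-.1,cx[1]+.1,.01,.14)
    Q=P[mm]; z=Q[:,2]
    for lo,hi in((.045,.075),(.078,.1),(.1,.13)):
        S=Q[(z>lo)&(z<hi)][:,:2]
        if len(S)>5:
            c,a,w=pca(S);print(n,(lo,hi),len(S),c.round(4),round(a,1),w.round(4))
for cx in((.383,-.318),(.481,-.015),(.455,-.183)):
    B=box(cx[0]-.08,cx[0]+.08,cx[1]-.07,cx[1]+.07,.0,.06)
    red=B&(r>g+50)&(r>b+50);sl=B&(abs(r-g)<25)&(r<120)&(P[...,2]>.004)
    cr,ar,_=pca(P[red][:,:2]);cs=P[red|sl][:,:2]
    rc=cv2.minAreaRect(((cs)*1000).astype(np.float32))
    print('screen',red.sum(),sl.sum(),'rib',cr.round(4),'slab',rc, 'vecyaw',np.degrees(np.arctan2(*(np.array(rc[0])/1000-cr)[::-1])))
B=box(.55,.8,-.45,-.15,.035,.06);rc=cv2.minAreaRect((P[B][:,:2]*1000).astype(np.float32));print('case',B.sum(),rc,P[B].mean(0))
E
python3 geo.py; python3 - <<'E'
import cv2
p=cv2.imread('pics/top1.png');cv2.imwrite('pics/top1z.png',cv2.resize(p[170:330,130:450],None,fx=2.5,fy=2.5,interpolation=cv2.INTER_CUBIC))
E
```

```text
bar 417 [0.61805298 0.30932727] 0.31953700141971414 122.18172797775321 [0.00329931 0.07873261]
blue (0.045, 0.075) 235 [0.4357 0.3367] 141.8 [0.0062 0.0408]
blue (0.078, 0.1) 46 [0.4251 0.3235] 169.0 [0.0054 0.0063]
blue (0.1, 0.13) 77 [0.4371 0.3401] 53.9 [0.0059 0.0097]
green (0.045, 0.075) 213 [ 0.6074 -0.0278] 129.6 [0.0063 0.0399]
green (0.078, 0.1) 45 [ 0.5777 -0.0545] -140.5 [0.0032 0.0195]
green (0.1, 0.13) 63 [ 0.6108 -0.0264] -138.3 [0.0056 0.0088]
orange (0.045, 0.075) 205 [0.4808 0.1304] 113.0 [0.0104 0.0397]
orange (0.078, 0.1) 73 [0.4225 0.1054] -157.5 [0.0029 0.0331]
orange (0.1, 0.13) 65 [0.4849 0.132 ] -155.0 [0.0055 0.0089]
screen 31 518 rib [ 0.3679 -0.292 ] slab ((387.4886779785156, -321.52197265625), (60.795440673828125, 104.15421295166016), 33.38961410522461) vecyaw -56.486148521666316
screen 28 552 rib [0.4606 0.0074] slab ((470.6263427734375, -9.958511352539062), (124.86808776855469, 129.95147705078125), 7.721438884735107) vecyaw -60.03028681604123
screen 29 511 rib [ 0.4366 -0.1528] slab ((454.4970703125, -184.65350341796875), (60.95301818847656, 104.10382080078125), 29.045513153076172) vecyaw -60.65729196290511
case 1522 ((679.7203369140625, -314.0013732910156), (222.91937255859375, 70.7022705078125), 46.439598083496094) [ 0.67846541 -0.31334761  0.04677626]
```

View pics/top1z.png

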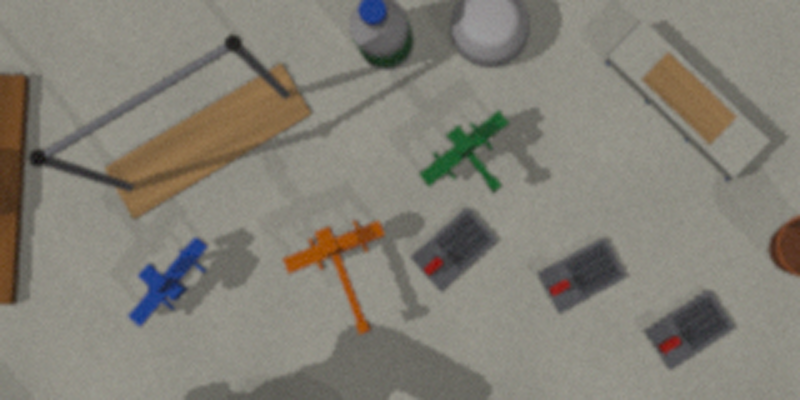

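```bash
cat >> h.py <<'E'
def avg(q,near=None,n=5,cams=('top','side'),tol=.03,v=True):
    out=[]
    for c in cams:
        L=[]
        for i in range(n):
            imaging.grab_frame(c)
            for r in imaging.pinpoint(c,q):
                a=np.array(r['at'])
                if near is None or np.linalg.norm(a[:len(near)]-near)<tol: L.append(a);break
        if L:
            if v: print(q,c,len(L),np.mean(L,0).round(4),np.std(L,0).round(4))
            out.append(np.mean(L,0))
    return np.mean(out,0) if out else None
def plan(xyz,heading,rows=None):
    """tool x axis heading deg (mod 180)"""
    s=env.get_obs();q=s['tcp_rot'];M=R.from_quat([q[1],q[2],q[3],q[0]]).as_matrix()
    x=M[:,0];cur=np.degrees(np.arctan2(x[1],x[0]))
    dy=(heading-cur+90)%180-90   # world ccw
    t=np.radians(dy);Z=np.array([[np.cos(t),-np.sin(t),0],[np.sin(t),np.cos(t),0],[0,0,1]])
    dd=np.array(xyz)-s['position']
    print('pos',s['position'].round(4),'xhead',round(cur,2),'tooly',M[:,1].round(3),'clk',round(s['clock'],2),'gap',round(s['finger_gap'],4),'F',s['contact_force'].round(2))
    print('yaw',round(-dy if M[2,1]<0 else dy,2),'lin now',(M.T@dd*1000).round(1),'lin after yaw',((Z@M).T@dd*1000).round(1),'q6',round(s['joint_positions'][5],2))
E
python3 - <<'E'
from h import *
for q,n in(('rail_top',(.618,.31,.318)),('blue_hanger',(.436,.345,0)),('blue_hanger_hook',(.436,.345,.11)),('green_hanger_hook',(.61,-.025,.11)),('orange_hanger_hook',(.487,.136,.11)),('case',(.679,-.31,0)),('bay0',None),('bay2',None),('blue_hanger_bar',None)): avg(q,n,4)
plan((.4225,.3255,.2),142)
E
```

```text
rail_top top 4 [0.6197 0.3104 0.3206] [0.0007 0.0018 0.0008]
rail_top side 4 [0.6166 0.308  0.3174] [0.0021 0.0006 0.0005]
blue_hanger top 3 [ 0.4359  0.3444 -0.0006] [0.002  0.0011 0.0006]
blue_hanger side 4 [4.372e-01 3.466e-01 1.000e-04] [0.0006 0.0013 0.0014]
blue_hanger_hook top 4 [0.4382 0.3475 0.1134] [0.0014 0.0013 0.0016]
blue_hanger_hook side 4 [0.4382 0.3428 0.1094] [0.001  0.0008 0.002 ]
green_hanger_hook top 4 [ 0.6092 -0.0256  0.109 ] [0.0016 0.0008 0.001 ]
green_hanger_hook side 4 [ 0.6154 -0.0241  0.1107] [0.0017 0.0006 0.0012]
orange_hanger_hook top 4 [0.4886 0.1353 0.1106] [0.0014 0.0012 0.0005]
orange_hanger_hook side 4 [0.4857 0.136  0.1088] [0.001  0.0007 0.001 ]
case top 4 [ 0.6766 -0.3077 -0.0014] [0.0017 0.0021 0.0011]
case side 4 [ 6.741e-01 -3.076e-01 -4.000e-04] [0.0015 0.0005 0.0009]
bay0 top 4 [ 0.684  -0.269  -0.0016] [0.0433 0.046  0.0013]
bay0 side 4 [ 0.7124 -0.24   -0.0025] [0.0012 0.0014 0.0013]
bay2 top 4 [ 0.6616 -0.2951 -0.0012] [0.0337 0.0359 0.0012]
bay2 side 4 [ 0.592  -0.2134  0.0006] [0.0657 0.2039 0.0029]
blue_hanger_bar top 4 [0.449  0.2921 0.0134] [0.0211 0.0886 0.0082]
blue_hanger_bar side 4 [0.4475 0.2897 0.0149] [0.0207 0.0887 0.0073]
pos [0.1839 0.4918 0.2503] xhead 69.5 tooly [ 0.  0. -1.] clk 8.7 gap 0.0854 F [-0.57  0.11  0.18]
yaw -72.5 lin now [ -72.2   50.3 -281.7] lin after yaw [-290.4   50.3  -15.9] q6 -0.22
```

>>> apply_moves:
  grip: [0.1,0.1,0.1,0.1,0.1,0.1,0.1,0.1]
  linear:
    - [0,0,0]
    - [0,0,0]
    - [0,0,0]
    - [0,0,0]
    - [0,0,0]
    - [0,0,0]
    - [0,0,0]
    - [0,0,0]
  yaw: [-6.6,-6.6,-6.6,-6.6,-6.6,-6.6,-6.6,-6.6]
  newtons: 60

```text
clock: 9.37
position: [0.1839, 0.4917, 0.2503]
tcp_rot: [0.339, -0.339, -0.62, 0.62]
contact_force: [0.1, -1.0, 0.6]
finger_gap: 0.0468
```

>>> apply_moves:
  grip: [0.1,0.1,0.1,0.1,0.1]
  linear:
    - [0,0,0]
    - [0,0,0]
    - [0,0,0]
    - [0,0,0]
    - [0,0,0]
  yaw: [-6.6,-6.6,-6.5,0,0]

```text
clock: 9.78
position: [0.1839, 0.4918, 0.2503]
tcp_rot: [0.231, -0.231, -0.668, 0.668]
contact_force: [0.1, -0.4, -0.1]
finger_gap: 0.0469
```

```bash
python3 -c "
from h import *
plan((.4227,.3263,.2),142.5)"
```

```text
pos [0.1839 0.4918 0.2503] xhead 141.81 tooly [ 0. -0. -1.] clk 9.78 gap 0.0469 F [ 0.05 -0.45 -0.1 ]
yaw -0.69 lin now [-290.    50.3  -17.6] lin after yaw [-290.2   50.3  -14.1] q6 -1.49
```

>>> apply_moves:
  grip: [0.1,0.1,0.1,0.1,0.1,0.1,0.1,0.1]
  linear:
    - [-36,5,-2]
    - [-36,5,-2]
    - [-36,5,-2]
    - [-36,5,-2]
    - [-36,5,-2]
    - [-36,5,-2]
    - [-36,5,-2]
    - [-36,5,-2]
  yaw: [-0.7,0,0,0,0,0,0,0]

```text
clock: 10.45
position: [0.4237, 0.3283, 0.2102]
tcp_rot: [-0.227, 0.227, 0.67, -0.669]
contact_force: [-0.2, 0.8, 0.4]
finger_gap: 0.0473
```

>>> apply_moves:
  grip: [0.1,0.1]
  linear:
    - [0,0,0]
    - [0,0,0]
  yaw: [0,0]

```text
clock: 10.62
position: [0.4234, 0.3286, 0.2098]
tcp_rot: [0.228, -0.228, -0.669, 0.669]
contact_force: [-0.1, 0.1, 0.2]
finger_gap: 0.0468
```

```bash
python3 -c "
from h import *
plan((.4227,.3263,.074),142.5)
snap('wrist','w1')
for q in ('blue_hanger','blue_hanger_hook'): avg(q,None,4,('wrist',))
s=env.get_obs();print(s['position'])
"
```

```text
pos [0.4234 0.3286 0.2098] xhead 142.36 tooly [-0.001 -0.    -1.   ] clk 10.62 gap 0.0468 F [-0.09  0.14  0.18]
yaw -0.14 lin now [ -0.9 135.8   2.1] lin after yaw [ -0.9 135.8   2.1] q6 -2.04
blue_hanger wrist 4 [0.4339 0.34   0.0025] [0.0017 0.0016 0.0006]
blue_hanger_hook wrist 4 [0.4366 0.3447 0.11  ] [0.002  0.001  0.0017]
[0.42242735 0.32957304 0.2102873 ]
```

View pics/w1.png

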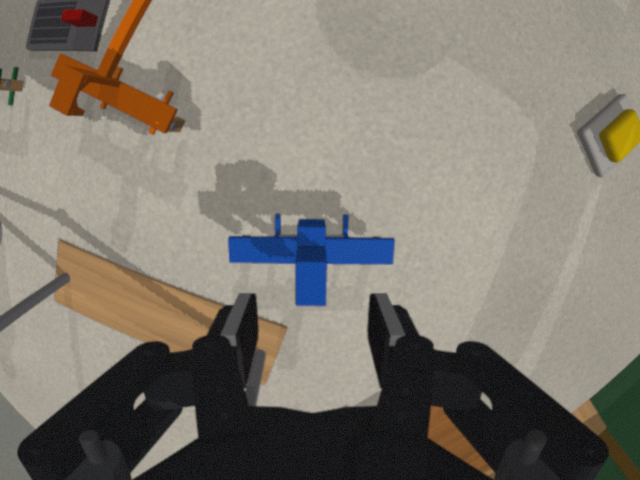

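```bash
python3 -c "
from h import *
s=env.get_obs();C=np.linalg.inv(imaging.get_calibration('wrist')['camera_from_world'])[:3,3]
q=s['tcp_rot'];M=R.from_quat([q[1],q[2],q[3],q[0]]).as_matrix()
print(M.T@(C-s['position'])*1000, M.round(2))
"
```

```text
[   0.94764259 -123.95434392   74.25901912] [[-0.8   0.   -0.61]
 [ 0.61 -0.   -0.8 ]
 [-0.   -1.    0.  ]]
```

>>> apply_moves:
  grip: [0.1,0.1,0.1,0.1,0.1,0.1,0.1,0.1]
  linear:
    - [-0.5,25,1]
    - [-0.5,25,1]
    - [0,20,0]
    - [0,20,0]
    - [0,20,0]
    - [0,14,0]
    - [0,8,0]
    - [0,0,0]
  yaw: [0,0,0,0,0,0,0,0]

```text
clock: 12.13
position: [0.4218, 0.3273, 0.0779]
tcp_rot: [0.226, -0.226, -0.67, 0.67]
contact_force: [0.6, 0.3, 0.5]
finger_gap: 0.0468
```

```bash
python3 -c "
from h import *
plan((.4227,.3263,.078),142.5)
snap('wrist','w2');snap('side','s2')
"
```

```text
pos [0.4218 0.3273 0.0779] xhead 142.7 tooly [-0.001 -0.001 -1.   ] clk 12.13 gap 0.0468 F [0.64 0.3  0.51]
yaw 0.2 lin now [-1.4 -0.1  0.3] lin after yaw [-1.4 -0.1  0.3] q6 -2.05
```

View pics/w2.png

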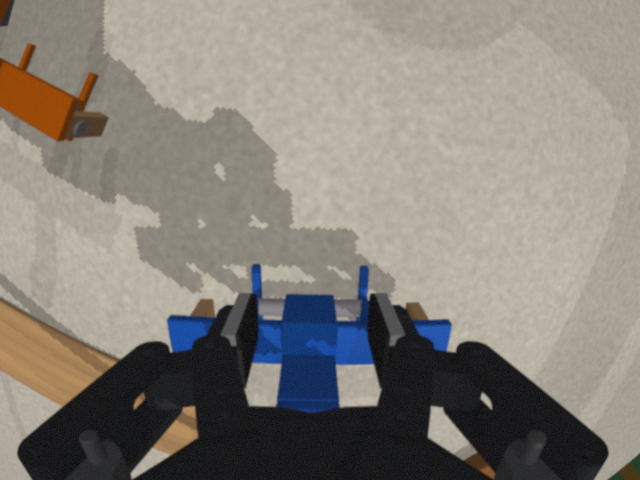

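>>> apply_moves:
  grip: [-1,-1,-1,-1,-1,-1]
  linear:
    - [0,0,0]
    - [0,0,0]
    - [0,0,0]
    - [0,0,0]
    - [0,0,0]
    - [0,0,0]
  yaw: [0,0,0,0,0,0]
  newtons: 60

```text
clock: 12.73
position: [0.4234, 0.3278, 0.0801]
tcp_rot: [-0.225, 0.227, 0.671, -0.669]
contact_force: [0.9, -1.9, 9.0]
finger_gap: 0.0189
```

>>> apply_moves:
  grip: [-1,-1,-1,-1,-1,-1,-1,-1]
  linear:
    - [0,-10,0]
    - [0,-40,0]
    - [0,-40,0]
    - [0,-40,0]
    - [0,-40,0]
    - [0,-40,0]
    - [0,-40,0]
    - [0,-20,0]
  yaw: [0,0,0,0,0,0,0,0]

```text
clock: 13.4
position: [0.4219, 0.3275, 0.354]
tcp_rot: [-0.224, 0.228, 0.672, -0.668]
contact_force: [1.3, -0.1, -1.1]
finger_gap: 0.0189
```

```bash
python3 -c "
from h import *
rt=np.array([.618,.3095]);ux=np.array([np.cos(np.radians(32.2)),np.sin(np.radians(32.2))])
t=rt-ux*(.024+.10)
plan((*t,.320-.036+.03),122.2)
snap('wrist','w3');snap('side','s3')
s=env.get_obs()['position']
h=avg('blue_hanger_hook',None,5);print(h-s, 'expect horiz 24')
"
```

```text
pos [0.4219 0.3275 0.354 ] xhead 142.71 tooly [ 0.006  0.003 -1.   ] clk 13.4 gap 0.0189 F [ 1.31 -0.07 -1.14]
yaw 20.51 lin now [-123.3   40.3   11.9] lin after yaw [-119.6   40.6  -32.1] q6 -2.05
blue_hanger_hook top 1 [ 4.540e-01 -1.808e-01 -4.000e-04] [0. 0. 0.]
blue_hanger_hook side 5 [0.4362 0.3435 0.3773] [0.0013 0.001  0.0011]
[ 0.022763   -0.2462921  -0.16417402] expect horiz 24
```

View pics/s3.png

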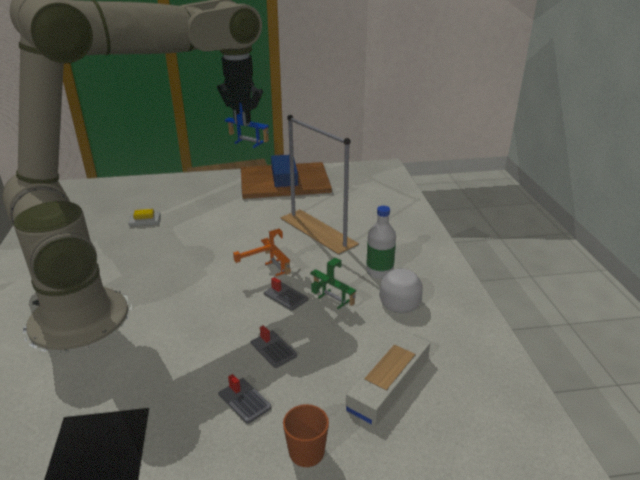

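>>> apply_moves:
  grip: [-1,-1,-1,-1,-1,-1]
  linear:
    - [0,0,0]
    - [0,0,0]
    - [0,0,0]
    - [0,0,0]
    - [0,0,0]
    - [0,0,0]
  yaw: [6.8,6.8,6.8,0,0,0]

```text
clock: 15.0
position: [0.422, 0.3274, 0.3483]
tcp_rot: [-0.34, 0.34, 0.62, -0.62]
contact_force: [0.2, -0.1, -1.3]
finger_gap: 0.0192
```

```bash
python3 -c "
from h import *
rt=np.array([.618,.3095]);ux=np.array([np.cos(np.radians(32.2)),np.sin(np.radians(32.2))])
t=rt-ux*(.024+.10)
plan((*t,.320-.030+.03),122.2)
snap('wrist','w4');snap('top','t4')
s=env.get_obs()['position']
for q in('blue_hanger','blue_hanger_hook','blue_hanger_bar'):
  h=avg(q,(s[0],s[1]),5,('side','wrist'),.06);print(h-s)
"
```

```text
pos [0.422  0.3274 0.3483] xhead 122.5 tooly [ 0.  0. -1.] clk 15.0 gap 0.0192 F [ 0.2  -0.11 -1.25]
yaw 0.3 lin now [-119.7   28.3  -31.7] lin after yaw [-119.6   28.3  -32.3] q6 -1.7
blue_hanger side 5 [0.4402 0.3397 0.2679] [0.0009 0.0005 0.0018]
blue_hanger wrist 4 [0.4381 0.3346 0.2698] [0.0011 0.0007 0.0008]
[ 0.01713513  0.00974805 -0.07943986]
blue_hanger_hook side 5 [0.4417 0.3373 0.3769] [0.0012 0.002  0.001 ]
blue_hanger_hook wrist 1 [0.4392 0.3353 0.2729] [0. 0. 0.]
[ 0.01844513  0.00892555 -0.02341486]
blue_hanger_bar side 5 [0.4391 0.3372 0.2881] [0.0016 0.0011 0.0014]
[ 0.01707513  0.00982555 -0.06019486]
```

View pics/w4.png

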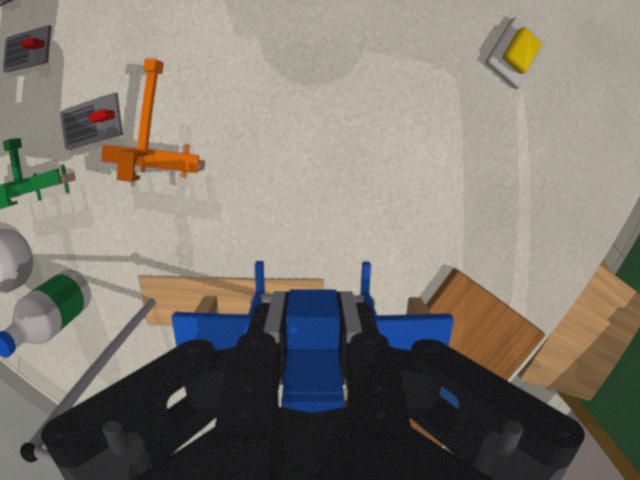

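>>> apply_moves:
  grip: [-1,-1,-1,-1,-1,-1,-1,-1]
  linear:
    - [-24,5,-6]
    - [-24,5,-6]
    - [-24,5,-6]
    - [-24,5,-7]
    - [-24,5,-7]
    - [0,2,0]
    - [0,0,0]
    - [0,0,0]
  yaw: [0.3,0,0,0,0,0,0,0]

```text
clock: 18.77
position: [0.5125, 0.243, 0.3214]
tcp_rot: [-0.343, 0.343, 0.618, -0.618]
contact_force: [-1.0, 0.6, -0.6]
finger_gap: 0.0195
```

```bash
python3 -c "
from h import *
rt=np.array([.618,.3095]);ux=np.array([np.cos(np.radians(32.2)),np.sin(np.radians(32.2))])
t=rt-ux*(.0225)
plan((*t,.321),122.2)
s=env.get_obs()['position']
snap('side','s5')
for q,n in(('blue_hanger_hook',s[:2]),('rail_top',rt)):
  h=avg(q,n,5,('side','top','wrist'),.06)
  if h is not None: print(h[:2]-rt, (h[:2]-rt)@ux)
"
```

```text
pos [0.5125 0.243  0.3214] xhead 122.01 tooly [-0.  0. -1.] clk 18.77 gap 0.0195 F [-1.04  0.65 -0.64]
yaw -0.19 lin now [   0.4    0.4 -102.2] lin after yaw [   0.     0.4 -102.2] q6 -1.89
blue_hanger_hook side 5 [0.5308 0.2533 0.3505] [0.0006 0.0015 0.001 ]
blue_hanger_hook top 1 [0.5313 0.253  0.2401] [0. 0. 0.]
[-0.08697 -0.05634] -0.10361566905193917
rail_top side 5 [0.6154 0.3086 0.3184] [0.001  0.0012 0.001 ]
rail_top top 5 [0.6198 0.3115 0.3185] [0.0007 0.0015 0.0016]
[-0.00036  0.00053] -2.220511348844277e-05
```

View pics/s5.png

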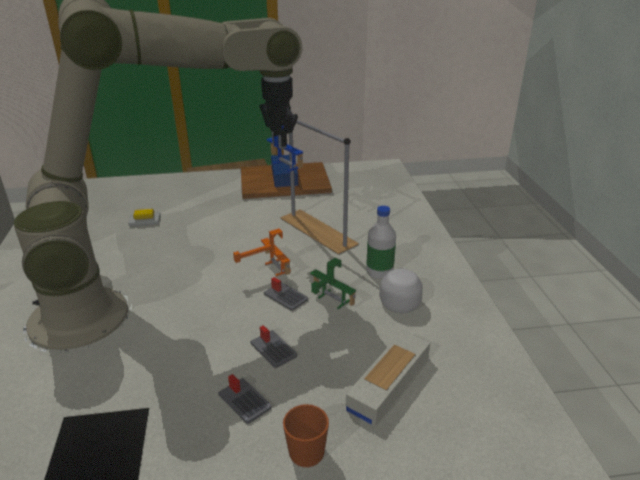

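>>> apply_moves:
  grip: [-1,-1,-1,-1,-1,-1,-1]
  linear:
    - [0,-2,-20]
    - [0,0,-20]
    - [0,0,-20]
    - [0,0,-20]
    - [0,0,-22]
    - [0,0,0]
    - [0,0,0]
  yaw: [0,0,0,0,0,0,0]

```text
clock: 22.4
position: [0.5997, 0.297, 0.3221]
tcp_rot: [0.343, -0.342, -0.618, 0.619]
contact_force: [-0.3, 0.8, -0.5]
finger_gap: 0.0192
```

```bash
python3 -c "
from h import *
rt=np.array([.618,.3095]);ux=np.array([np.cos(np.radians(32.2)),np.sin(np.radians(32.2))])
t=rt-ux*(.0225)
plan((*t,.321),122.2)
s=env.get_obs()['position']
p,d=snap('side','s6'); cv2.imwrite('pics/s6z.png',cv2.resize(cv2.cvtColor(p[80:200,240:400],cv2.COLOR_RGB2BGR),None,fx=5,fy=5,interpolation=2))
for q,n in(('blue_hanger_hook',s[:2]),('rail_top',rt)):
  h=avg(q,n,5,('side','top','wrist'),.06)
  if h is not None: print(h[:2]-rt, (h[:2]-rt)@ux)
"
```

```text
pos [0.5997 0.297  0.3221] xhead 122.01 tooly [-0.001 -0.    -1.   ] clk 22.4 gap 0.0192 F [-0.33  0.81 -0.47]
yaw -0.19 lin now [0.8 1.1 0.3] lin after yaw [0.8 1.1 0.3] q6 -1.84
blue_hanger_hook side 5 [0.6178 0.3078 0.3527] [0.0011 0.0017 0.0013]
[-0.0002  -0.00166] -0.0010538132515029032
rail_top side 5 [0.6158 0.3097 0.3177] [0.0007 0.0018 0.0007]
[-0.00218  0.00024] -0.0017168107959010708
```

View pics/s6z.png

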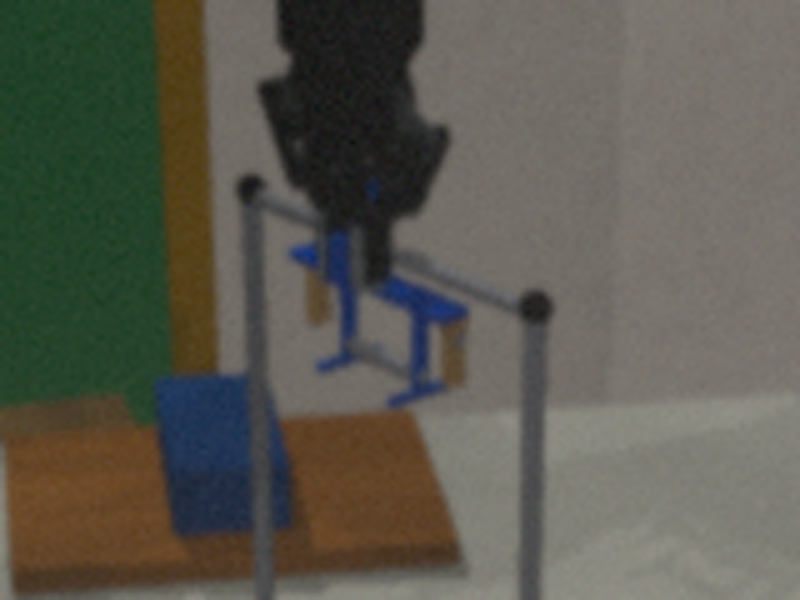

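>>> apply_moves:
  grip: [-1,-1,-1,-1,-1,-1,-1,-1]
  linear:
    - [0,5,0]
    - [0,5,0]
    - [0,5,0]
    - [0,5,0]
    - [0,5,0]
    - [0,3,0]
    - [0,0,0]
    - [0,0,0]
  yaw: [0,0,0,0,0,0,0,0]

```text
clock: 26.12
position: [0.5993, 0.2967, 0.2952]
tcp_rot: [0.343, -0.343, -0.618, 0.619]
contact_force: [0.8, 0.2, -0.5]
finger_gap: 0.0192
```

>>> apply_moves:
  grip: [-1,-1,-1,-1]
  linear:
    - [0,2,0]
    - [0,1,0]
    - [0,0,0]
    - [0,0,0]
  yaw: [0,0,0,0]

```text
clock: 26.45
position: [0.5993, 0.2967, 0.2923]
tcp_rot: [-0.343, 0.343, 0.618, -0.618]
contact_force: [0.4, -0.2, -1.1]
finger_gap: 0.019
```

>>> apply_moves:
  grip: [-1,-1,-1,-1,-1]
  linear:
    - [0,1,0]
    - [0,1,0]
    - [0,1,0]
    - [0,0,0]
    - [0,0,0]
  yaw: [0,0,0,0,0]

```text
clock: 26.87
position: [0.5999, 0.297, 0.2909]
tcp_rot: [-0.342, 0.344, 0.62, -0.617]
contact_force: [1.3, 0.8, 5.6]
finger_gap: 0.0192
```

```bash
python3 -c "
from h import *
s=env.get_obs();print(s['contact_force'],s['position'])
avg('blue_hanger_hook',s['position'][:2],3,('side',),.06)
"
```

```text
[1.3136307  0.79782796 5.63052409] [0.59990955 0.29702645 0.29093732]
blue_hanger_hook side 3 [0.6201 0.307  0.3187] [0.0011 0.0019 0.0007]
```

>>> apply_moves:
  grip: [-1,-0.4,-0.3,-0.2,0,0,0,0]
  linear:
    - [0,-1,0]
    - [0,0,0]
    - [0,0,0]
    - [0,0,0]
    - [0,0,0]
    - [0,0,0]
    - [0,0,0]
    - [0,0,0]
  yaw: [0,0,0,0,0,0,0,0]

```text
clock: 27.83
position: [0.5993, 0.2967, 0.2902]
tcp_rot: [0.343, -0.343, -0.618, 0.619]
contact_force: [-0.1, -0.2, -0.3]
finger_gap: 0.043
```

>>> apply_moves:
  grip: [0,0,0,0,0,0,0]
  linear:
    - [0,0,6]
    - [0,0,12]
    - [0,0,20]
    - [0,0,25]
    - [0,0,25]
    - [0,0,10]
    - [0,0,0]
  yaw: [0,0,0,0,0,0,0]

```text
clock: 28.42
position: [0.515, 0.2442, 0.2912]
tcp_rot: [-0.343, 0.343, 0.619, -0.618]
contact_force: [-0.4, 0.5, 1.0]
finger_gap: 0.0426
```

```bash
python3 -c "
from h import *
p,d=snap('side','s7'); cv2.imwrite('pics/s7z.png',cv2.resize(cv2.cvtColor(p[80:320,200:420],cv2.COLOR_RGB2BGR),None,fx=2.5,fy=2.5,interpolation=2))
snap('wrist','w7')
for q in('blue_hanger_hook','blue_hanger_bar'):avg(q,(.618,.31),3,('side','top'),.06)
u=np.array([np.cos(np.radians(40)),np.sin(np.radians(40))])
print(np.array([.611,-.0255])-u*.071)
plan((*(np.array([.611,-.0255])-u*.071),.25),130)
"
```

```text
blue_hanger_hook side 3 [0.6198 0.3088 0.3194] [0.0018 0.0011 0.0011]
blue_hanger_hook top 3 [0.6212 0.3115 0.3228] [0.0009 0.0005 0.0009]
blue_hanger_bar side 2 [0.6214 0.3114 0.2297] [0.0003 0.0006 0.0007]
blue_hanger_bar top 3 [0.622  0.3088 0.2293] [0.0013 0.0016 0.0006]
[ 0.55661084 -0.07113792]
pos [0.5162 0.2448 0.2903] xhead 122.0 tooly [ 0. -0. -1.] clk 29.72 gap 0.0426 F [ 0.16 -0.32  0.19]
yaw -8.0 lin now [-289.3   40.3  133.2] lin after yaw [-268.    40.3  172.1] q6 -1.89
```

View pics/s7z.png

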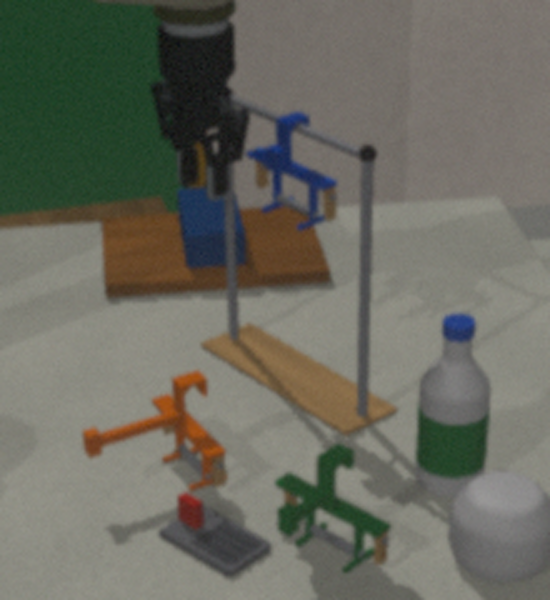

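View pics/w7.png

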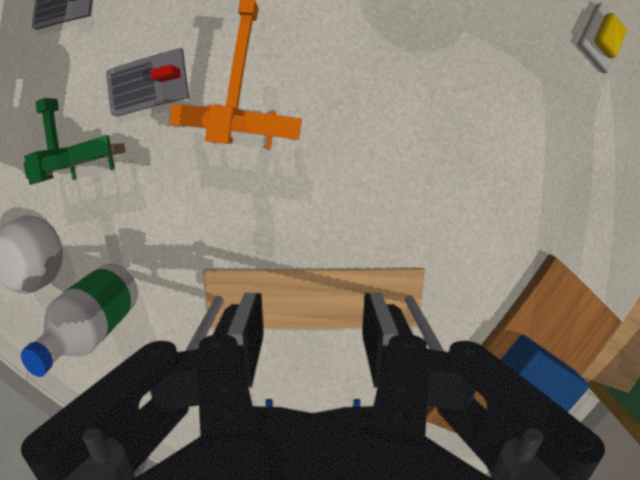

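>>> apply_moves:
  grip: [0,0,0,0,0,0,0,0]
  linear:
    - [0,0,20]
    - [0,0,20]
    - [-36,5,16]
    - [-36,5,16]
    - [-36,5,16]
    - [-36,5,16]
    - [-36,5,16]
    - [-36,5,16]
  yaw: [-4,-4,0,0,0,0,0,0]

```text
clock: 30.38
position: [0.5486, -0.0067, 0.2603]
tcp_rot: [-0.299, 0.299, 0.641, -0.641]
contact_force: [0.8, 0.1, -0.2]
finger_gap: 0.0428
```

>>> apply_moves:
  grip: [0,0,0,0,0]
  linear:
    - [-30,5,18]
    - [-22,5,18]
    - [0,0,0]
    - [0,0,0]
    - [0,0,0]
  yaw: [0,0,0,0,0]

```text
clock: 30.8
position: [0.5542, -0.0671, 0.2505]
tcp_rot: [-0.299, 0.299, 0.641, -0.641]
contact_force: [-0.2, 0.3, -0.2]
finger_gap: 0.0428
```

```bash
python3 -c "
from h import *
p,d=snap('wrist','w8')
for q in('green_hanger','green_hanger_hook'):avg(q,(.612,-.025),4,('wrist','top'),.06)
u=np.array([np.cos(np.radians(40)),np.sin(np.radians(40))])
t=np.array([.612,-.0245])-u*.072
plan((*t,.078),130)
"
```

```text
green_hanger wrist 4 [ 0.6108 -0.0253 -0.0044] [0.002  0.0016 0.0012]
green_hanger_hook wrist 4 [ 0.611  -0.0228  0.109 ] [0.0014 0.0019 0.0011]
pos [ 0.5542 -0.0677  0.2503] xhead 130.0 tooly [-0. -0. -1.] clk 32.45 gap 0.0426 F [ 0.19 -0.35  0.28]
yaw 0.0 lin now [ -4.  172.3  -0. ] lin after yaw [ -4.  172.3  -0. ] q6 -2.6
```

View pics/w8.png

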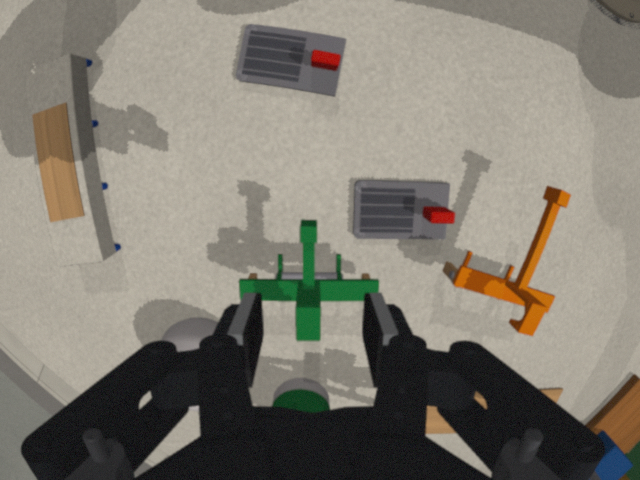

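>>> apply_moves:
  grip: [0,0,0,0,0,0,0,0]
  linear:
    - [-2,30,0]
    - [-2,30,0]
    - [0,30,0]
    - [0,30,0]
    - [0,25,0]
    - [0,15,0]
    - [0,10,0]
    - [0,0,0]
  yaw: [0,0,0,0,0,0,0,0]

```text
clock: 33.12
position: [0.556, -0.0705, 0.0786]
tcp_rot: [0.3, -0.298, -0.641, 0.641]
contact_force: [1.0, -0.2, 0.6]
finger_gap: 0.0425
```

```bash
python3 -c "
from h import *
u=np.array([np.cos(np.radians(40)),np.sin(np.radians(40))])
t=np.array([.612,-.0245])-u*.072
plan((*t,.078),130)
snap('wrist','w9')
"
```

```text
pos [ 0.556  -0.0705  0.0786] xhead 130.0 tooly [-0.003  0.001 -1.   ] clk 33.12 gap 0.0425 F [ 1.   -0.19  0.62]
yaw -0.0 lin now [-0.7  0.6 -0.5] lin after yaw [-0.7  0.6 -0.5] q6 -2.6
```

View pics/w9.png

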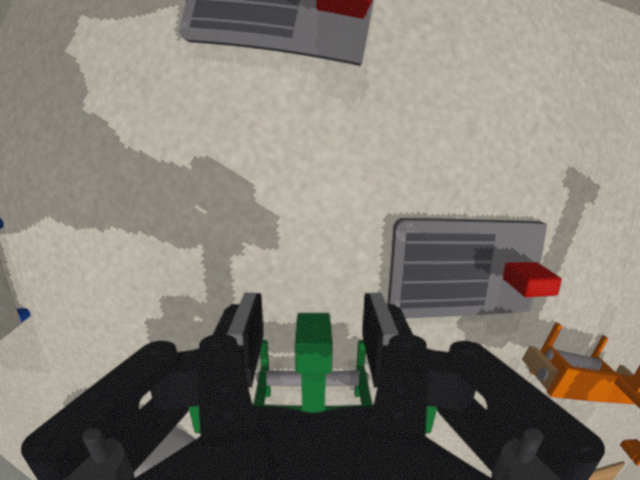

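>>> apply_moves:
  grip: [-1,-1,-1,-1,-1,-1,-1]
  linear:
    - [0,-1,0]
    - [0,0,0]
    - [0,0,0]
    - [0,0,0]
    - [0,0,0]
    - [0,0,0]
    - [0,0,0]
  yaw: [0,0,0,0,0,0,0]
  newtons: 80

```text
clock: 33.75
position: [0.5572, -0.0711, 0.0827]
tcp_rot: [0.298, -0.299, -0.641, 0.641]
contact_force: [-3.0, -1.7, 6.2]
finger_gap: 0.0121
```

>>> apply_moves:
  grip: [-1,-1,-1,-1,-1,-1,-1,-1]
  linear:
    - [0,-5,0]
    - [0,-15,0]
    - [0,-25,0]
    - [0,-25,0]
    - [0,-25,0]
    - [0,-25,0]
    - [0,0,0]
    - [0,0,0]
  yaw: [0,0,0,0,0,0,0,0]

```text
clock: 34.42
position: [0.5571, -0.0708, 0.2025]
tcp_rot: [-0.298, 0.3, 0.641, -0.641]
contact_force: [-0.1, 0.3, -1.5]
finger_gap: 0.0121
```

```bash
python3 -c "
from h import *
s=env.get_obs()['position']
p,d=snap('side','s10');cv2.imwrite('pics/s10z.png',cv2.resize(cv2.cvtColor(p[120:320,220:440],cv2.COLOR_RGB2BGR),None,fx=3,fy=3,interpolation=2))
for q in('green_hanger','green_hanger_hook','green_hanger_bar'):
  h=avg(q,s[:2],4,('side','wrist'),.1)
  if h is not None: d=(h-s)*1000;print(d.round(1), d[:2]@[np.cos(np.radians(40)),np.sin(np.radians(40))], d[:2]@[-np.sin(np.radians(40)),np.cos(np.radians(40))])
plan((.5,.2,.2),122.2)
"
```

```text
green_hanger side 4 [ 0.6095 -0.0203  0.1192] [0.0008 0.0004 0.0018]
green_hanger wrist 3 [ 0.6083 -0.0263  0.114 ] [0.0007 0.0009 0.0022]
[ 51.8  47.5 -85.8] 70.21403786472231 3.0354525014121148
green_hanger_hook side 3 [ 0.614  -0.0235  0.2293] [0.0011 0.0001 0.0004]
green_hanger_hook wrist 1 [ 0.6096 -0.0279  0.1154] [0. 0. 0.]
[ 54.7  45.1 -30.1] 70.91162445846885 -0.6447952672401065
green_hanger_bar side 4 [ 0.6107 -0.0222  0.1362] [0.0002 0.0025 0.0015]
green_hanger_bar wrist 4 [ 0.61   -0.0244  0.1341] [0.0015 0.0006 0.0009]
[ 53.2  47.5 -67.3] 71.3277014509729 2.1716873584391703
pos [ 0.5568 -0.0708  0.2013] xhead 130.0 tooly [ 0.  0. -1.] clk 36.87 gap 0.0122 F [ 0.78  0.05 -1.23]
yaw 7.8 lin now [ 243.9    1.3 -130.5] lin after yaw [259.4   1.3 -96.2] q6 -2.6
```

View pics/s10z.png

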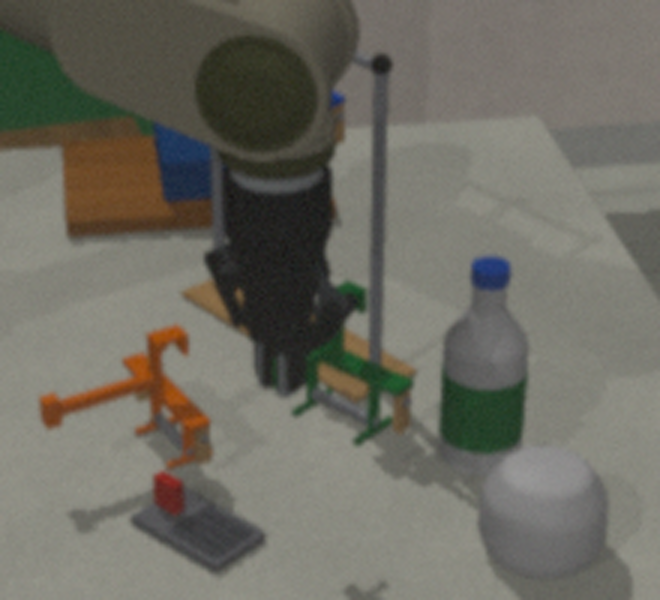

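```bash
python3 -c "
from h import *
ux=np.array([np.cos(np.radians(32.2)),np.sin(np.radians(32.2))])
b=np.array([.6205,.3102])
for q,z in (('blue_hanger_bar',.228),('blue_hanger_hook',.32)):
  h=avg(q,(.62,.31),4,('side','top'),.05)
t=b-ux*.1515;print(t)
plan((*t,.226),122.2)
"
```

```text
blue_hanger_bar top 4 [0.6236 0.3098 0.2294] [0.0006 0.0009 0.0013]
blue_hanger_hook side 1 [0.6192 0.3095 0.0033] [0. 0. 0.]
blue_hanger_hook top 3 [0.6199 0.3118 0.3242] [0.001  0.0008 0.0007]
[0.49230174 0.22946924]
pos [ 0.5568 -0.0708  0.2013] xhead 130.0 tooly [-0.  0. -1.] clk 38.47 gap 0.0121 F [ 0.58 -0.48 -1.52]
yaw 7.8 lin now [ 271.4  -24.7 -143.6] lin after yaw [ 288.4  -24.7 -105.4] q6 -2.6
```

>>> apply_moves:
  grip: [-1,-1,-1,-1,-1,-1,-1,-1]
  linear:
    - [0,-12,0]
    - [0,-13,0]
    - [0,0,0]
    - [24,0,-8]
    - [36,0,-13]
    - [36,0,-13]
    - [36,0,-13]
    - [36,0,-13]
  yaw: [3.9,3.9,0,0,0,0,0,0]

```text
clock: 39.13
position: [0.5172, 0.1049, 0.2257]
tcp_rot: [0.341, -0.341, -0.619, 0.619]
contact_force: [0.3, -0.4, -0.2]
finger_gap: 0.012
```

>>> apply_moves:
  grip: [-1,-1,-1,-1,-1,-1,-1]
  linear:
    - [36,0,-13]
    - [36,0,-13]
    - [30,0,-12]
    - [18,0,-8]
    - [0,0,0]
    - [0,0,0]
    - [0,0,0]
  yaw: [0,0,0,0,0,0,0]

```text
clock: 39.72
position: [0.4931, 0.2287, 0.2259]
tcp_rot: [0.342, -0.341, -0.619, 0.619]
contact_force: [-0.1, 0.5, -0.7]
finger_gap: 0.012
```

```bash
cat > ins.py <<'E'
from h import *
import sys
def ins(hang,bar,b0,hoff,zt,name):
    ux=np.array([np.cos(np.radians(32.2)),np.sin(np.radians(32.2))]);uy=np.array([-ux[1],ux[0]])
    p,d=snap('side',name);cv2.imwrite(f'pics/{name}z.png',cv2.resize(cv2.cvtColor(p[80:290,190:410],cv2.COLOR_RGB2BGR),None,fx=3.5,fy=2.8*1.25,interpolation=2)[:600])
    s=env.get_obs()['position']
    for c in('side','top'):
        h=avg(hang+'_hook',s[:2],4,(c,),.12);b=avg(bar,b0,4,(c,),.03)
        if h is not None and b is not None:
            e=h-b;print(c,'hook in bar frame x,y,z mm',(e[:2]@ux*1000).round(1),(e[:2]@uy*1000).round(1),(e[2]*1000).round(1))
    h=s[:2]+ux*hoff-np.array(b0[:2]);print('by tcp x,y',h@ux*1000,h@uy*1000)
    plan((*(np.array(b0[:2])-ux*hoff),zt),122.2)
E
python3 -c "
from ins import *
ins('green_hanger','blue_hanger_bar',(.621,.310,.228),.0715,.226,'s11')
"
```

```text
green_hanger_hook side 4 [0.5576 0.265  0.2543] [0.0011 0.0016 0.0015]
blue_hanger_bar side 4 [0.6216 0.309  0.2296] [0.0019 0.0022 0.0006]
side hook in bar frame x,y,z mm -77.5 -3.1 24.7
blue_hanger_bar top 4 [0.622  0.3107 0.2174] [0.0014 0.0016 0.0115]
by tcp x,y -80.06358318079995 -0.9241986597650468
pos [0.493  0.2294 0.2263] xhead 122.2 tooly [ 0.  0. -1.] clk 41.37 gap 0.0123 F [-0.95  0.4  -1.05]
yaw -0.0 lin now [ -0.    0.3 -79.7] lin after yaw [ -0.    0.3 -79.7] q6 -1.91
```

View pics/s11z.png

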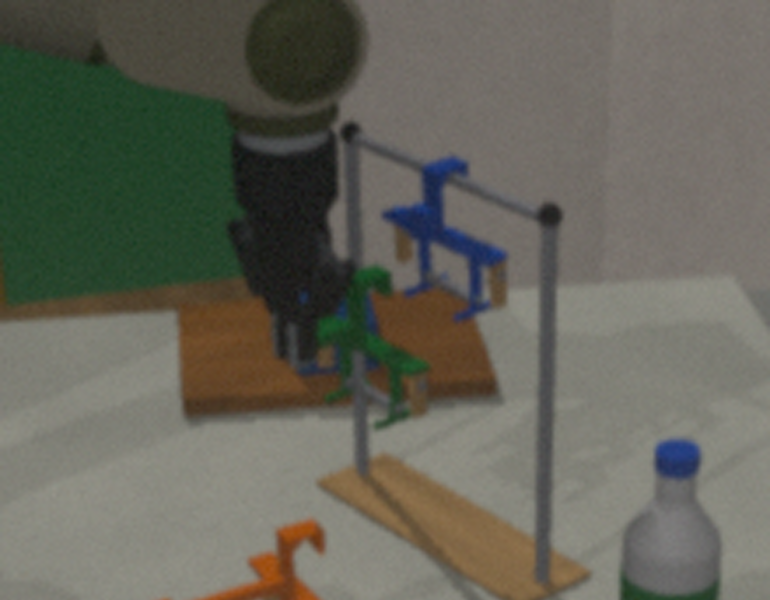

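>>> apply_moves:
  grip: [-1,-1,-1,-1,-1,-1,-1,-1]
  linear:
    - [1,0,-10]
    - [0.5,0,-10]
    - [0,0,-10]
    - [0,0,-10]
    - [0,0,-10]
    - [0,0,-5]
    - [0,0,0]
    - [0,0,0]
  yaw: [0,0,0,0,0,0,0,0]

```text
clock: 42.03
position: [0.5386, 0.2599, 0.2261]
tcp_rot: [0.342, -0.342, -0.619, 0.619]
contact_force: [0.3, -0.3, -1.5]
finger_gap: 0.0119
```

```bash
python3 -c "
from ins import *
ins('green_hanger','blue_hanger_bar',(.621,.310,.228),.0715,.226,'s12')
"
```

```text
green_hanger_hook side 4 [0.602  0.2966 0.2548] [0.0015 0.0014 0.0015]
blue_hanger_bar side 4 [0.6206 0.3101 0.2297] [0.0016 0.0009 0.0017]
side hook in bar frame x,y,z mm -23.0 -1.5 25.1
green_hanger_hook top 2 [0.6204 0.311  0.2761] [0.0003 0.0004 0.0473]
blue_hanger_bar top 4 [0.6233 0.3102 0.2282] [0.0033 0.0003 0.0008]
top hook in bar frame x,y,z mm -2.1 2.2 47.9
by tcp x,y -25.113753346504236 1.550306150091158
pos [0.5388 0.26   0.2263] xhead 122.2 tooly [-0.  0. -1.] clk 43.68 gap 0.0124 F [ 0.1   0.07 -0.79]
yaw -0.0 lin now [ -1.5   0.3 -24.7] lin after yaw [ -1.5   0.3 -24.7] q6 -1.88
```

View pics/s12z.png

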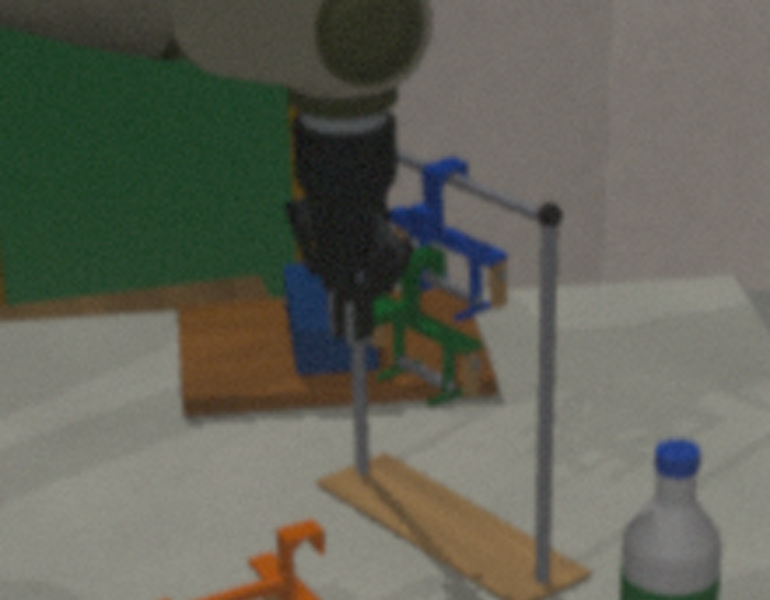

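>>> apply_moves:
  grip: [-1,-1,-1,-1,-1,-1,-1]
  linear:
    - [0,0,-5]
    - [0,0,-5]
    - [0,0,-5]
    - [0,0,-4]
    - [0,0,-3]
    - [0,0,0]
    - [0,0,0]
  yaw: [0,0,0,0,0,0,0]

```text
clock: 44.27
position: [0.5574, 0.2718, 0.2261]
tcp_rot: [0.342, -0.342, -0.619, 0.619]
contact_force: [-0.1, 0.1, -0.6]
finger_gap: 0.0123
```

```bash
python3 -c "
from ins import *
ins('green_hanger','blue_hanger_bar',(.621,.310,.228),.0715,.226,'s13')
"
```

```text
green_hanger_hook side 4 [0.6216 0.3084 0.254 ] [0.0005 0.0011 0.0009]
blue_hanger_bar side 4 [0.6217 0.3097 0.23  ] [0.0017 0.0019 0.0008]
side hook in bar frame x,y,z mm -0.8 -1.0 24.0
green_hanger_hook top 1 [0.6194 0.3087 0.1611] [0. 0. 0.]
by tcp x,y -2.7771917049499426 1.5682933700135324
pos [0.5574 0.2717 0.2263] xhead 122.2 tooly [-0.  0. -1.] clk 45.92 gap 0.012 F [-0.37  0.45 -0.53]
yaw -0.0 lin now [-1.5  0.3 -2.7] lin after yaw [-1.5  0.3 -2.7] q6 -1.87
```

View pics/s13z.png

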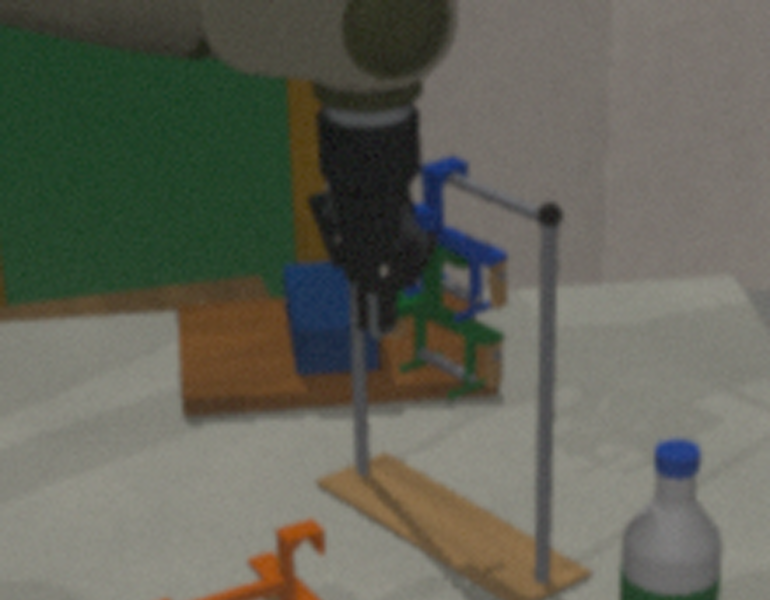

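Hook is through the loop, -1 to -3 mm in x. Lowering ~23 mm.

>>> apply_moves:
  grip: [-1,-1,-1,-1,-1,-1,-1,-1]
  linear:
    - [0,4,-1]
    - [0,4,0]
    - [0,4,0]
    - [0,4,0]
    - [0,4,0]
    - [0,2,0]
    - [0,0,0]
    - [0,0,0]
  yaw: [0,0,0,0,0,0,0,0]

```text
clock: 46.58
position: [0.5582, 0.2723, 0.2043]
tcp_rot: [0.342, -0.342, -0.619, 0.619]
contact_force: [-0.1, 0.1, -0.8]
finger_gap: 0.012
```

>>> apply_moves:
  grip: [-1,-1,-1,-1]
  linear:
    - [0,1,0]
    - [0,1,0]
    - [0,0,0]
    - [0,0,0]
  yaw: [0,0,0,0]

```text
clock: 46.92
position: [0.5582, 0.2722, 0.2023]
tcp_rot: [0.342, -0.342, -0.619, 0.619]
contact_force: [0.5, -0.2, -1.0]
finger_gap: 0.0123
```

```bash
python3 -c "
from ins import *
ins('green_hanger','blue_hanger_bar',(.621,.310,.228),.0715,.226,'s14')
"
```

```text
green_hanger_hook side 4 [0.6222 0.3102 0.2302] [0.0011 0.0008 0.002 ]
blue_hanger_bar side 4 [0.6212 0.311  0.2279] [0.0012 0.0009 0.0007]
side hook in bar frame x,y,z mm 0.4 -1.2 2.3
by tcp x,y -1.7157516507672896 1.5025234768442763
pos [0.5582 0.2722 0.2023] xhead 122.2 tooly [-0.  0. -1.] clk 48.57 gap 0.0124 F [-0.1  -0.92 -0.81]
yaw -0.0 lin now [ -1.5 -23.7  -1.7] lin after yaw [ -1.5 -23.7  -1.7] q6 -1.87
```

>>> apply_moves:
  grip: [-1,-1,-1,-1,-1]
  linear:
    - [0,1,0]
    - [0,1,0]
    - [0,1,0]
    - [0,0,0]
    - [0,0,0]
  yaw: [0,0,0,0,0]

```text
clock: 48.98
position: [0.5584, 0.2723, 0.1996]
tcp_rot: [-0.342, 0.342, 0.619, -0.619]
contact_force: [0.1, 0.2, 1.2]
finger_gap: 0.012
```

>>> apply_moves:
  grip: [-0.6,-0.5,-0.4,-0.3,-0.2,-0.2,-0.2,-0.2]
  linear:
    - [0,0,0]
    - [0,0,0]
    - [0,0,0]
    - [0,0,0]
    - [0,0,0]
    - [0,0,0]
    - [0,0,0]
    - [0,0,0]
  yaw: [0,0,0,0,0,0,0,0]

```text
clock: 49.65
position: [0.5582, 0.2723, 0.1993]
tcp_rot: [0.342, -0.342, -0.619, 0.619]
contact_force: [-0.2, -0.1, -1.1]
finger_gap: 0.0347
```

>>> apply_moves:
  grip: [-0.2,-0.2,-0.2,-0.2,-0.2,-0.2,-0.2]
  linear:
    - [0,0,4]
    - [0,0,8]
    - [0,0,15]
    - [0,0,20]
    - [0,0,20]
    - [0,0,20]
    - [0,0,0]
  yaw: [0,0,0,0,0,0,0]

```text
clock: 50.23
position: [0.4822, 0.2248, 0.1995]
tcp_rot: [0.342, -0.342, -0.619, 0.619]
contact_force: [0.2, -0.8, -0.3]
finger_gap: 0.034
```

```bash
python3 -c "
from ins import *
p,d=snap('side','s15');cv2.imwrite(f'pics/s15z.png',cv2.resize(cv2.cvtColor(p[80:290,190:410],cv2.COLOR_RGB2BGR),None,fx=2.8,fy=2.8,interpolation=2))
for q in('green_hanger_hook','green_hanger_bar','blue_hanger_bar'):avg(q,(.62,.31),3,('side','top'),.06)
for q in('orange_hanger','orange_hanger_hook'):avg(q,(.486,.136),3,('side','top','wrist'),.06)
u=np.array([np.cos(np.radians(22.7)),np.sin(np.radians(22.7))])
t=np.array([.487,.1355])-u*.119;print(t)
plan((*t,.2),112.7)
"
```

```text
green_hanger_hook side 3 [0.6208 0.3096 0.2274] [0.0016 0.0006 0.0007]
green_hanger_hook top 3 [0.6166 0.3076 0.2269] [0.0006 0.0015 0.0002]
green_hanger_bar side 3 [0.621  0.3141 0.136 ] [0.0006 0.0017 0.0016]
green_hanger_bar top 3 [0.6201 0.3102 0.133 ] [0.0019 0.0012 0.    ]
blue_hanger_bar side 3 [0.6181 0.3079 0.2285] [0.001  0.0002 0.0017]
blue_hanger_bar top 3 [0.6205 0.3103 0.2281] [0.0013 0.0008 0.0007]
orange_hanger side 3 [4.842e-01 1.354e-01 4.000e-04] [0.0008 0.001  0.0004]
orange_hanger top 3 [ 0.4866  0.1354 -0.0025] [0.0011 0.0002 0.001 ]
orange_hanger wrist 2 [0.4866 0.1332 0.001 ] [0.0002 0.0001 0.0006]
orange_hanger_hook side 3 [0.4878 0.1337 0.1098] [0.0012 0.0018 0.0009]
orange_hanger_hook top 2 [0.4891 0.1368 0.1124] [0.0007 0.0014 0.0008]
orange_hanger_hook wrist 3 [0.4864 0.1343 0.1058] [0.0013 0.0003 0.0025]
[0.37721797 0.08957718]
pos [0.4846 0.2259 0.1993] xhead 122.19 tooly [-0. -0. -1.] clk 53.88 gap 0.0343 F [ 0.12 -0.16  0.24]
yaw 9.49 lin now [-58.1  -0.7 163.5] lin after yaw [-84.3  -0.7 151.7] q6 -1.92
```

View pics/s15z.png

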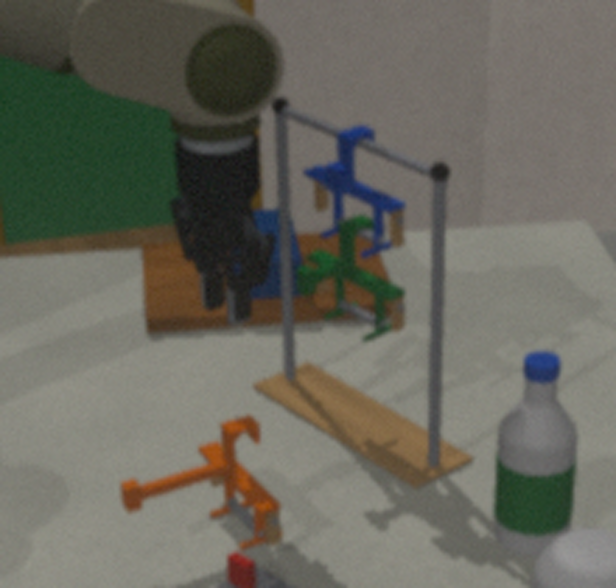

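>>> apply_moves:
  grip: [0,0,0,0,0,0,0,0]
  linear:
    - [0,0,0]
    - [0,0,0]
    - [-16,0,30]
    - [-17,0,30]
    - [-17,0,30]
    - [-17,0,31]
    - [-17,0,31]
    - [0,0,0]
  yaw: [4.7,4.8,0,0,0,0,0,0]

```text
clock: 54.55
position: [0.3739, 0.0873, 0.1991]
tcp_rot: [0.393, -0.392, -0.588, 0.589]
contact_force: [-0.3, -0.2, 0.3]
finger_gap: 0.0428
```

```bash
python3 -c "
from ins import *
snap('wrist','w16')
for q in('orange_hanger','orange_hanger_hook'):avg(q,(.486,.136),3,('wrist',),.06)
u=np.array([np.cos(np.radians(22.7)),np.sin(np.radians(22.7))])
t=np.array([.487,.135])-u*.119;print(t)
plan((*t,.077),112.7)
"
```

```text
orange_hanger wrist 3 [0.4869 0.1324 0.0015] [0.0005 0.0015 0.0003]
orange_hanger_hook wrist 3 [0.4851 0.1348 0.1063] [0.0005 0.0001 0.0011]
[0.37721797 0.08907718]
pos [0.3769 0.0899 0.1992] xhead 112.72 tooly [-0.  0. -1.] clk 55.2 gap 0.0424 F [-0.43  0.86  0.49]
yaw 0.02 lin now [ -0.9 122.2  -0. ] lin after yaw [ -0.9 122.2  -0. ] q6 -2.04
```

View pics/w16.png

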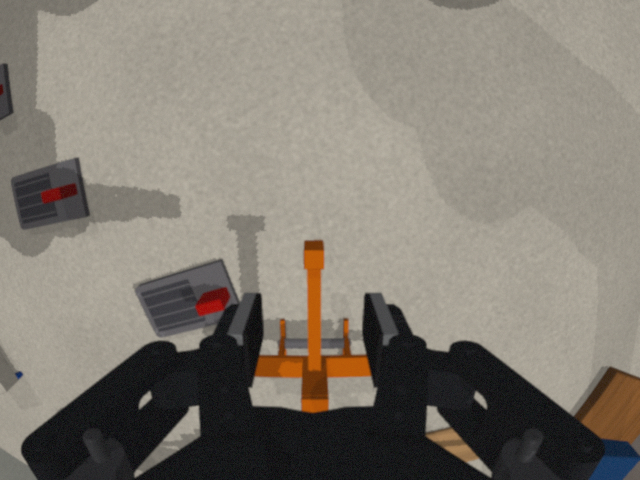

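>>> apply_moves:
  grip: [0,0,0,0,0,0,0,0]
  linear:
    - [0,25,0]
    - [0,25,0]
    - [0,25,0]
    - [0,25,0]
    - [0,14,0]
    - [0,6,0]
    - [0,0,0]
    - [0,0,0]
  yaw: [0,0,0,0,0,0,0,0]

```text
clock: 55.87
position: [0.3772, 0.0897, 0.0798]
tcp_rot: [-0.392, 0.392, 0.589, -0.589]
contact_force: [-0.3, 0.4, -0.3]
finger_gap: 0.0428
```

```bash
python3 -c "
from ins import *
snap('wrist','w17')
plan((.3772,.0891,.077),112.7)
"
```

```text
pos [0.3774 0.0897 0.0801] xhead 112.7 tooly [ 0.002 -0.    -1.   ] clk 55.92 gap 0.0428 F [ 0.74 -0.18  0.33]
yaw 0.0 lin now [-0.5  3.1  0.4] lin after yaw [-0.5  3.1  0.4] q6 -2.04
```

View pics/w17.png

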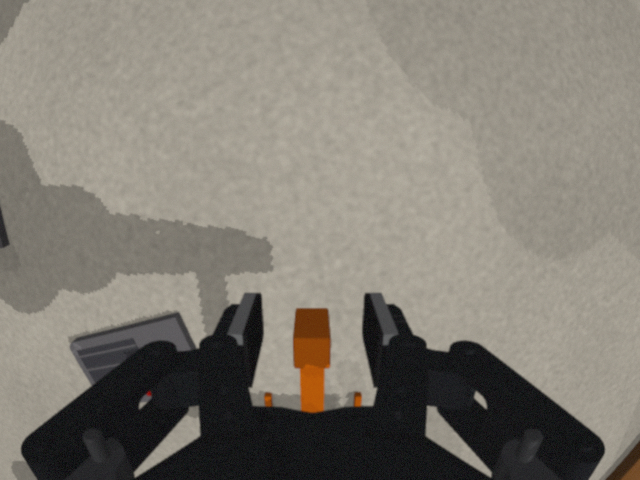

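>>> apply_moves:
  grip: [0,-1,-1,-1,-1,-1,-1]
  linear:
    - [0,2,0]
    - [0,-1,0]
    - [0,-1,0]
    - [0,0,0]
    - [0,0,0]
    - [0,0,0]
    - [0,0,0]
  yaw: [0,0,0,0,0,0,0]
  newtons: 100

```text
clock: 56.5
position: [0.3768, 0.0897, 0.0795]
tcp_rot: [0.392, -0.392, -0.589, 0.589]
contact_force: [-3.5, -1.6, 6.1]
finger_gap: 0.0119
```

>>> apply_moves:
  grip: [-1,-1,-1,-1,-1,-1,-1,-1]
  linear:
    - [0,-3,0]
    - [0,-12,0]
    - [0,-20,0]
    - [0,-20,0]
    - [0,-15,0]
    - [0,0,0]
    - [0,0,0]
    - [0,0,0]
  yaw: [0,0,0,0,0,0,0,0]

```text
clock: 57.17
position: [0.3762, 0.0898, 0.1484]
tcp_rot: [0.392, -0.391, -0.588, 0.589]
contact_force: [-0.1, 0.5, -0.6]
finger_gap: 0.012
```

```bash
python3 -c "
from h import *
s=env.get_obs()['position']
a=np.radians(22.7)
p,d=snap('side','s18');cv2.imwrite('pics/s18z.png',cv2.resize(cv2.cvtColor(p[150:310,180:400],cv2.COLOR_RGB2BGR),None,fx=3,fy=3,interpolation=2))
for q in('orange_hanger','orange_hanger_hook','orange_hanger_bar'):
  h=avg(q,s[:2]+.1*np.array([np.cos(a),np.sin(a)]),3,('side','top','wrist'),.06)
  if h is not None: d=(h-s)*1000;print(d.round(1), d[:2]@[np.cos(a),np.sin(a)], d[:2]@[-np.sin(a),np.cos(a)])
ux=np.array([np.cos(np.radians(32.2)),np.sin(np.radians(32.2))])
b=np.array([.6195,.3105])-ux*(.119+.08)
plan((*b,.133),122.2)
"
```

```text
orange_hanger side 3 [0.4844 0.1365 0.0683] [0.0015 0.0009 0.0006]
orange_hanger top 3 [0.4849 0.1365 0.0651] [0.0005 0.0004 0.0015]
orange_hanger wrist 2 [0.4836 0.1332 0.072 ] [0.0009 0.0005 0.0009]
[108.1  45.6 -79.9] 117.29464338297082 0.40978263013123667
orange_hanger_hook side 3 [0.4878 0.1355 0.1777] [0.0023 0.0008 0.0011]
orange_hanger_hook top 3 [0.4881 0.135  0.1805] [0.0008 0.0012 0.0013]
[111.7  45.4  30.8] 120.59712054669484 -1.1824446755504545
orange_hanger_bar side 3 [0.485  0.1315 0.0871] [0.0011 0.0012 0.0018]
orange_hanger_bar top 3 [0.4853 0.1378 0.086 ] [0.0018 0.0007 0.0007]
[108.9  44.8 -61.8] 117.76709463599853 -0.6489988433440391
pos [0.3768 0.0897 0.1493] xhead 112.7 tooly [ 0. -0. -1.] clk 59.92 gap 0.0118 F [ 1.16 -0.52 -0.92]
yaw -9.5 lin now [  77.2   16.3 -112.8] lin after yaw [  57.5   16.3 -124. ] q6 -2.04
```

View pics/s18z.png

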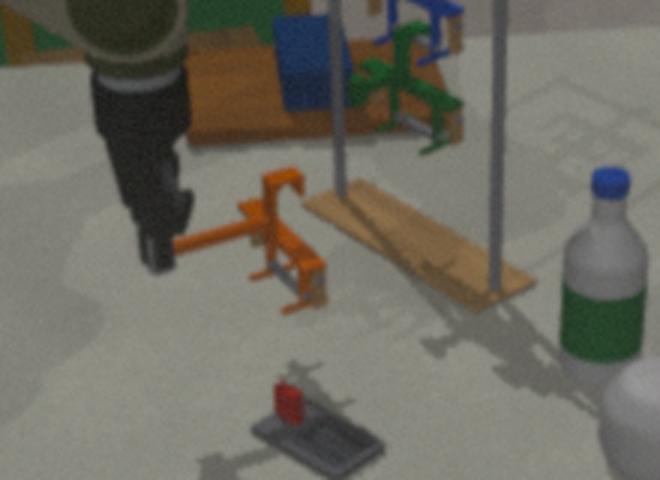

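>>> apply_moves:
  grip: [-1,-1,-1,-1,-1,-1,-1,-1]
  linear:
    - [0,0,0]
    - [0,0,0]
    - [15,5,-30]
    - [15,5,-30]
    - [15,5,-30]
    - [12,5,-34]
    - [0,1,0]
    - [0,0,0]
  yaw: [-4.7,-4.8,0,0,0,0,0,0]

```text
clock: 60.58
position: [0.4513, 0.2049, 0.1274]
tcp_rot: [0.342, -0.341, -0.619, 0.62]
contact_force: [0.1, 0.1, -0.7]
finger_gap: 0.0119
```

>>> apply_moves:
  grip: [-1,-1]
  linear:
    - [0,0,0]
    - [0,0,0]
  yaw: [0,0]

```text
clock: 60.75
position: [0.451, 0.2034, 0.1285]
tcp_rot: [0.342, -0.342, -0.619, 0.619]
contact_force: [0.8, -0.8, 0.7]
finger_gap: 0.012
```

```bash
sed -i 's/s\[:2\],4,(c,),.12/s[:2]+ux*hoff,3,(c,),.05/; s/b0,4,(c,)/b0,3,(c,)/' ins.py; python3 -c "
from ins import *
ins('orange_hanger','green_hanger_bar',(.6195,.3105,.134),.119,.128,'s19')
"
```

```text
orange_hanger_hook side 3 [0.5519 0.2653 0.1569] [0.0003 0.001  0.001 ]
green_hanger_bar side 3 [0.6198 0.3154 0.1363] [0.0015 0.0016 0.0008]
side hook in bar frame x,y,z mm -84.1 -6.3 20.6
orange_hanger_hook top 3 [0.5525 0.2656 0.1602] [0.0012 0.0015 0.001 ]
green_hanger_bar top 3 [0.622  0.3109 0.133 ] [0.001  0.0007 0.0002]
top hook in bar frame x,y,z mm -83.0 -1.3 27.2
by tcp x,y -80.60726351499399 -0.9019020986613908
pos [0.4513 0.2041 0.1283] xhead 122.2 tooly [-0.  0. -1.] clk 62.0 gap 0.0118 F [ 0.81  0.16 -1.59]
yaw -0.0 lin now [  0.5   0.3 -80. ] lin after yaw [  0.5   0.3 -80. ] q6 -1.95
```

View pics/s19z.png

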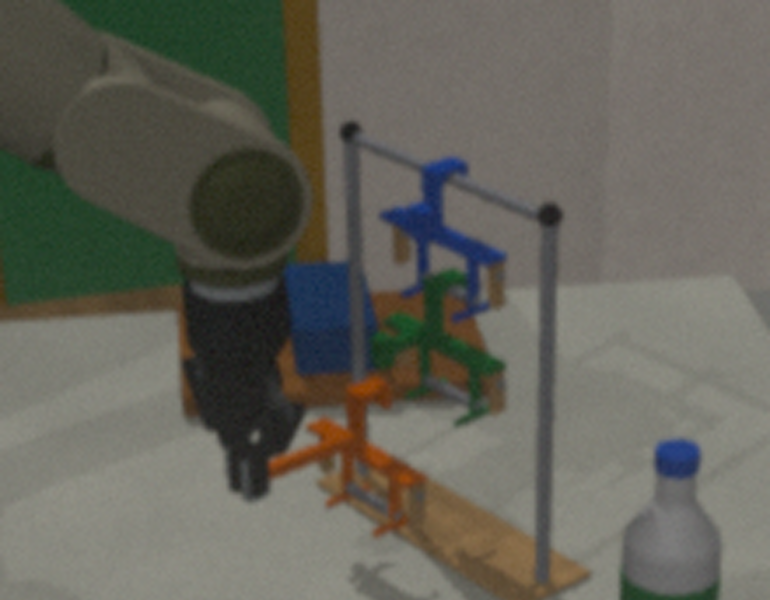

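>>> apply_moves:
  grip: [-1,-1,-1,-1,-1,-1,-1,-1]
  linear:
    - [1,0,-10]
    - [1,0,-10]
    - [0,0,-10]
    - [0,0,-10]
    - [0,0,-10]
    - [0,0,-8]
    - [0,0,0]
    - [0,0,0]
  yaw: [0,0,0,0,0,0,0,0]

```text
clock: 62.67
position: [0.4992, 0.2366, 0.128]
tcp_rot: [0.342, -0.342, -0.619, 0.619]
contact_force: [0.7, -0.1, -1.3]
finger_gap: 0.0117
```

```bash
python3 -c "
from ins import *
ins('orange_hanger','green_hanger_bar',(.6205,.3115,.134),.119,.128,'s20')
"
```

```text
orange_hanger_hook side 3 [0.5982 0.2984 0.1565] [0.0006 0.0015 0.0004]
green_hanger_bar side 3 [0.6196 0.3151 0.1362] [0.0009 0.0018 0.0016]
side hook in bar frame x,y,z mm -27.0 -2.8 20.3
orange_hanger_hook top 3 [0.6016 0.2994 0.1587] [0.0006 0.0003 0.001 ]
green_hanger_bar top 3 [0.6213 0.3114 0.1308] [0.0009 0.0005 0.001 ]
top hook in bar frame x,y,z mm -23.1 0.3 27.8
by tcp x,y -23.80925413147114 1.3015000226343842
pos [0.4994 0.2367 0.1283] xhead 122.2 tooly [-0.  0. -1.] clk 63.92 gap 0.0115 F [ 0.2   0.51 -1.72]
yaw -0.0 lin now [ -1.2   0.3 -23.4] lin after yaw [ -1.2   0.3 -23.4] q6 -1.9
```

View pics/s20z.png

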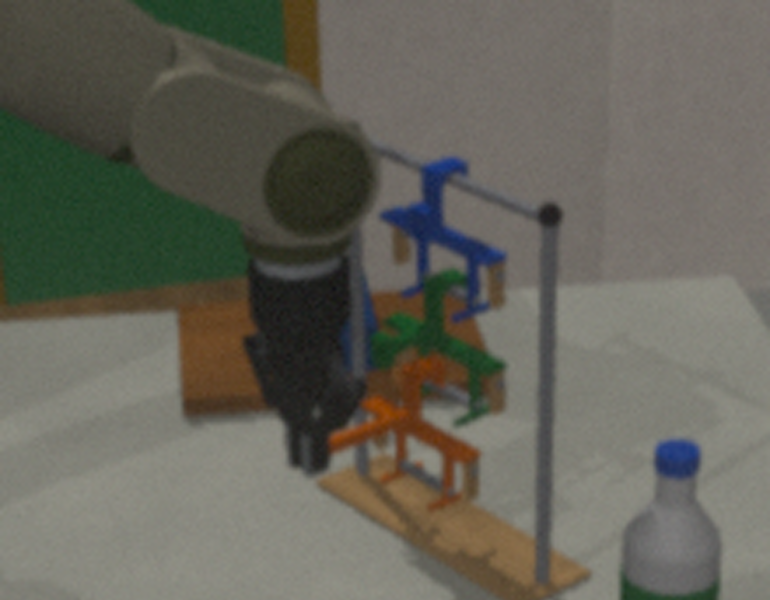

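Remaining ≈ 24.5; advance 23.

>>> apply_moves:
  grip: [-1,-1,-1,-1,-1,-1,-1]
  linear:
    - [0,0,-5]
    - [0,0,-5]
    - [0,0,-5]
    - [0,0,-4]
    - [0,0,-4]
    - [0,0,0]
    - [0,0,0]
  yaw: [0,0,0,0,0,0,0]

```text
clock: 64.5
position: [0.5189, 0.249, 0.1281]
tcp_rot: [0.342, -0.342, -0.619, 0.619]
contact_force: [-0.2, -1.1, -1.1]
finger_gap: 0.0117
```

```bash
python3 -c "
from ins import *
ins('orange_hanger','green_hanger_bar',(.6205,.3115,.134),.119,.128,'s21')
"
```

```text
orange_hanger_hook side 2 [0.6183 0.3112 0.1572] [0.0001 0.0001 0.0007]
green_hanger_bar side 3 [0.622  0.3134 0.1362] [0.0013 0.0001 0.0013]
side hook in bar frame x,y,z mm -4.3 0.1 21.0
orange_hanger_hook top 3 [0.6199 0.3128 0.1601] [0.0022 0.0012 0.0015]
green_hanger_bar top 3 [0.6217 0.3102 0.1326] [0.0018 0.001  0.001 ]
top hook in bar frame x,y,z mm -0.1 3.1 27.5
by tcp x,y -0.4586298485479065 1.267675415139702
pos [0.5188 0.2489 0.1283] xhead 122.2 tooly [ 0.  0. -1.] clk 65.75 gap 0.012 F [ 0.16  0.78 -1.36]
yaw 0.0 lin now [-1.2  0.3 -0.4] lin after yaw [-1.2  0.3 -0.4] q6 -1.89
```

View pics/s21z.png

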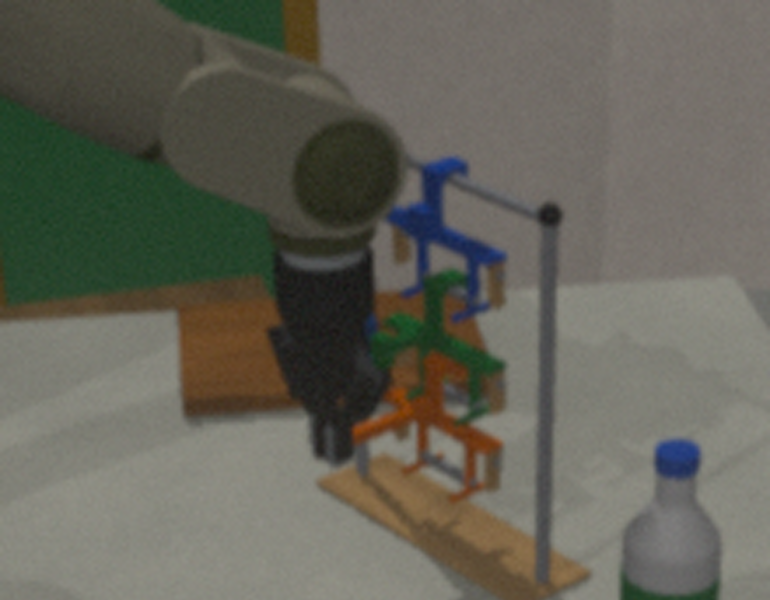

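Mean offset ≈ -2; add 1.5 and lower.

>>> apply_moves:
  grip: [-1,-1,-1,-1,-1,-1,-1,-1]
  linear:
    - [0,3,-1.5]
    - [0,4,0]
    - [0,4,0]
    - [0,4,0]
    - [0,4,0]
    - [0,3,0]
    - [0,0,0]
    - [0,0,0]
  yaw: [0,0,0,0,0,0,0,0]

```text
clock: 66.42
position: [0.5201, 0.2497, 0.1062]
tcp_rot: [0.342, -0.342, -0.619, 0.619]
contact_force: [0.2, 0.7, -0.6]
finger_gap: 0.0119
```

>>> apply_moves:
  grip: [-1,-1,-1,-1]
  linear:
    - [0,1,0]
    - [0,1,0]
    - [0,0,0]
    - [0,0,0]
  yaw: [0,0,0,0]

```text
clock: 66.75
position: [0.5202, 0.2497, 0.1044]
tcp_rot: [-0.342, 0.342, 0.619, -0.619]
contact_force: [0.5, -0.3, -0.3]
finger_gap: 0.0121
```

```bash
python3 -c "
from ins import *
ins('orange_hanger','green_hanger_bar',(.6205,.3115,.134),.119,.128,'s22')
"
```

```text
orange_hanger_hook side 3 [0.6212 0.3122 0.1327] [0.001  0.0007 0.0007]
green_hanger_bar side 3 [0.6211 0.3146 0.1367] [0.002  0.0015 0.0016]
side hook in bar frame x,y,z mm -1.2 -2.1 -3.9
orange_hanger_hook top 3 [0.6222 0.3157 0.1346] [0.0013 0.0003 0.0014]
green_hanger_bar top 3 [0.6226 0.3102 0.131 ] [0.0018 0.0008 0.0004]
top hook in bar frame x,y,z mm 2.6 4.9 3.6
by tcp x,y 1.194046067257137 1.192156997561996
pos [0.5201 0.2497 0.1043] xhead 122.2 tooly [-0. -0. -1.] clk 68.0 gap 0.0119 F [ 0.13 -0.03 -0.96]
yaw 0.0 lin now [ -1.2 -23.7   1.1] lin after yaw [ -1.2 -23.7   1.1] q6 -1.89
```

>>> apply_moves:
  grip: [-1,-1,-1,-1]
  linear:
    - [0,1,0]
    - [0,1,0]
    - [0,0,0]
    - [0,0,0]
  yaw: [0,0,0,0]

```text
clock: 68.33
position: [0.5204, 0.2498, 0.1027]
tcp_rot: [-0.341, 0.342, 0.619, -0.619]
contact_force: [-0.2, -0.3, 3.2]
finger_gap: 0.0117
```

>>> apply_moves:
  grip: [-1,-1,-1,-1]
  linear:
    - [0,1,0]
    - [0,0,0]
    - [0,0,0]
    - [0,0,0]
  yaw: [0,0,0,0]

```text
clock: 68.67
position: [0.5205, 0.2498, 0.1017]
tcp_rot: [-0.341, 0.342, 0.619, -0.619]
contact_force: [-0.3, -0.5, 5.1]
finger_gap: 0.0121
```

Seated (5 N up). Back off 1 mm, release gently, retreat.

>>> apply_moves:
  grip: [-1,-0.6,-0.5,-0.4,-0.3,-0.2,-0.2,-0.2]
  linear:
    - [0,-1,0]
    - [0,0,0]
    - [0,0,0]
    - [0,0,0]
    - [0,0,0]
    - [0,0,0]
    - [0,0,0]
    - [0,0,0]
  yaw: [0,0,0,0,0,0,0,0]

```text
clock: 69.33
position: [0.52, 0.2497, 0.1022]
tcp_rot: [0.342, -0.342, -0.619, 0.619]
contact_force: [-0.2, 0.8, -0.1]
finger_gap: 0.034
```

>>> apply_moves:
  grip: [-0.2,-0.2,-0.2,-0.2,-0.2,-0.2,-0.2]
  linear:
    - [0,0,4]
    - [0,0,8]
    - [0,0,15]
    - [0,0,20]
    - [0,0,20]
    - [0,-10,20]
    - [0,-10,0]
  yaw: [0,0,0,0,0,0,0]

```text
clock: 69.92
position: [0.4435, 0.2021, 0.122]
tcp_rot: [0.343, -0.341, -0.618, 0.62]
contact_force: [0.1, 0.1, 0.2]
finger_gap: 0.0345
```

```bash
python3 -c "
from ins import *
p,d=snap('side','s23');cv2.imwrite(f'pics/s23z.png',cv2.resize(cv2.cvtColor(p[80:290,190:410],cv2.COLOR_RGB2BGR),None,fx=2.8,fy=2.8,interpolation=2))
for q in('orange_hanger_hook','green_hanger_bar','green_hanger_hook','blue_hanger_bar','blue_hanger_hook'):avg(q,(.62,.31),2,('side','top'),.06)
"; python3 geo.py | grep -E 'screen|case'; python3 - <<'E'
from h import *
for q in ('screen0','case'):
  for c in('top','side'):
    print(q,c,[(np.round(r['at'],3).tolist(),round(r['confidence'],2)) for r in imaging.pinpoint(c,q)])
E
```

```text
orange_hanger_hook side 2 [0.621  0.3098 0.1342] [0.0007 0.001  0.0009]
orange_hanger_hook top 2 [0.6208 0.3118 0.0888] [0.001  0.0015 0.0471]
green_hanger_bar side 2 [0.6202 0.3151 0.1359] [0.0011 0.0001 0.0008]
green_hanger_bar top 1 [0.62   0.3102 0.1323] [0. 0. 0.]
green_hanger_hook side 2 [0.6212 0.3097 0.2262] [0.     0.0001 0.0012]
green_hanger_hook top 2 [0.6153 0.309  0.2267] [0.001  0.     0.0016]
blue_hanger_bar side 2 [0.621  0.3066 0.2302] [0.0003 0.001  0.0008]
blue_hanger_bar top 2 [0.6185 0.3089 0.2272] [0.0008 0.0004 0.0001]
blue_hanger_hook side 2 [0.6185 0.3062 0.3209] [0.0002 0.0008 0.0018]
blue_hanger_hook top 2 [0.6215 0.312  0.3245] [0.0012 0.0011 0.0003]
screen 26 702 rib [ 0.3682 -0.2924] slab ((379.62255859375, -318.2782897949219), (149.6840057373047, 137.4430389404297), 0.6809863448143005) vecyaw -66.18414388788064
screen 22 648 rib [0.4756 0.0272] slab ((489.95611572265625, -13.334663391113281), (139.22073364257812, 135.71603393554688), 0.9821005463600159) vecyaw -70.556280546379
screen 23 755 rib [ 0.4365 -0.153 ] slab ((454.4004211425781, -183.28195190429688), (157.74700927734375, 138.32711791992188), 1.1109428405761719) vecyaw -59.434131526502064
case 1523 ((680.0610961914062, -314.453369140625), (222.912841796875, 71.4404525756836), 46.514060974121094) [ 0.67857897 -0.31330835  0.04680702]
screen0 top [([0.497, 0.002, 0.005], 0.84), ([0.387, -0.317, -0.0], 0.81), ([0.458, -0.182, -0.0], 0.66), ([0.772, -0.056, -0.0], 0.48), ([0.619, 0.314, 0.319], 0.44)]
screen0 side [([0.386, -0.318, -0.003], 0.93), ([0.495, 0.011, -0.001], 0.75), ([0.458, -0.182, -0.001], 0.74), ([0.494, -0.452, -0.004], 0.2)]
case top [([0.679, -0.304, -0.002], 0.9), ([0.621, 0.31, 0.209], 0.27)]
case side [([0.673, -0.307, -0.002], 0.74)]
```

View pics/s23z.png

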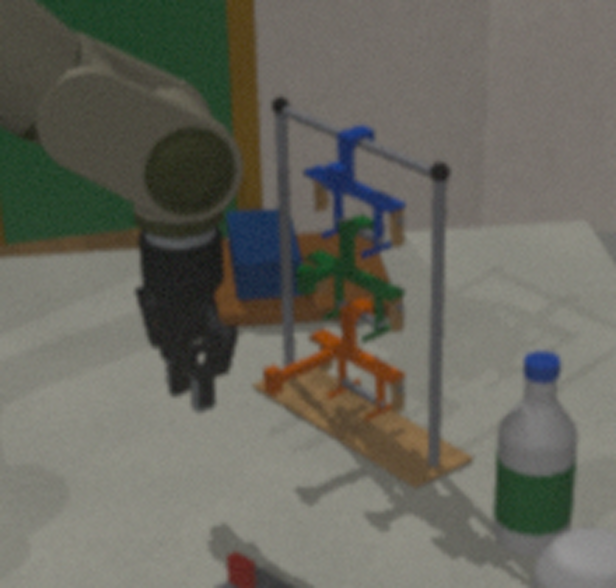

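View pics/top1.png

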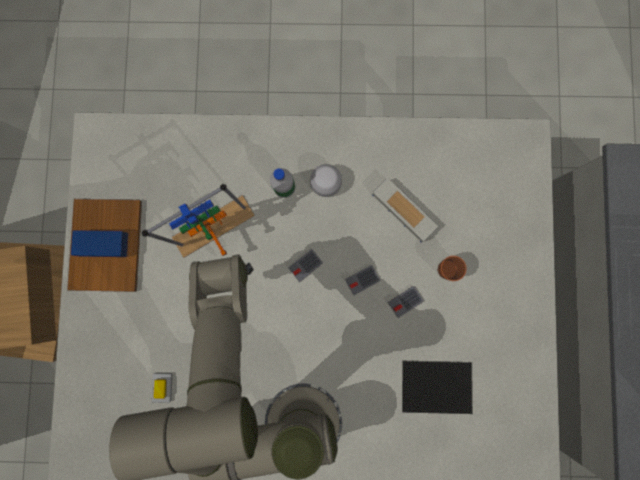

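```bash
python3 -c "
from h import *
plan((.4756,.0272,.17),46.0)
"
```

```text
pos [0.4465 0.2033 0.1223] xhead 122.2 tooly [-0.  0. -1.] clk 72.22 gap 0.0343 F [ 0.06 -1.45 -0.48]
yaw 76.2 lin now [-164.6  -47.7   69.2] lin after yaw [-106.5  -47.7 -143.3] q6 -1.94
```

>>> apply_moves:
  grip: [0,0,0,0,0,0,0,0]
  linear:
    - [-30,-24,20]
    - [-35,-24,15]
    - [-35,0,10]
    - [0,0,0]
    - [0,0,0]
    - [0,0,0]
    - [0,0,0]
    - [0,0,0]
  yaw: [0,0,6.2,7,7,7,7,7]

```text
clock: 72.88
position: [0.4613, 0.0988, 0.1676]
tcp_rot: [-0.539, 0.539, 0.458, -0.458]
contact_force: [-0.9, 0.2, -0.3]
finger_gap: 0.0426
```

>>> apply_moves:
  grip: [0,0,0,0,0,0,0]
  linear:
    - [0,0,0]
    - [0,0,0]
    - [0,0,0]
    - [0,0,0]
    - [0,0,0]
    - [0,0,0]
    - [0,0,0]
  yaw: [7,7,7,7,7,0,0]

```text
clock: 73.47
position: [0.4613, 0.0989, 0.1676]
tcp_rot: [0.65, -0.65, -0.277, 0.277]
contact_force: [-0.8, 0.2, 0.9]
finger_gap: 0.0428
```

```bash
python3 -c "
from h import *
plan((.4756,.0272,.17),46.0)
p,d=snap('wrist','w24')
"; python3 - <<'E'
from h import *
for r in imaging.pinpoint('wrist','screen0'):print(np.round(r['at'],4),r['confidence'])
for r in imaging.pinpoint('wrist','case'):print(np.round(r['at'],4),r['confidence'])
E
```

```text
pos [0.4613 0.0989 0.1676] xhead 46.21 tooly [-0.  0. -1.] clk 73.47 gap 0.0428 F [-0.85  0.24  0.94]
yaw 0.21 lin now [-41.8  -2.4 -60. ] lin after yaw [-41.6  -2.4 -60.1] q6 -0.84
[ 0.4963  0.0059 -0.0013] 0.74
[ 0.3895 -0.3187 -0.0023] 0.58
```

View pics/w24.png

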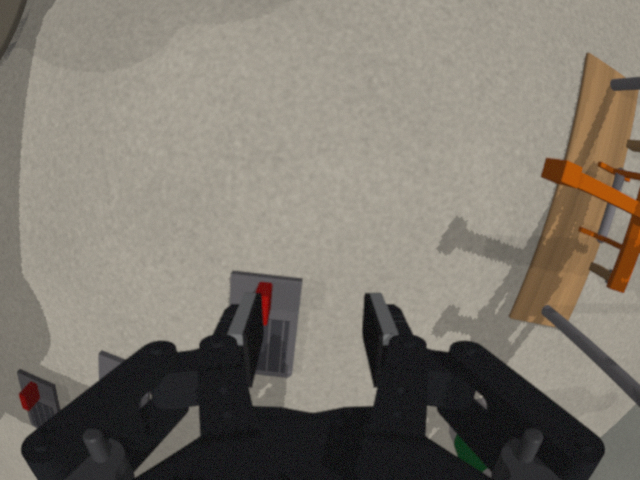

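>>> apply_moves:
  grip: [0,0,0,0,0,0]
  linear:
    - [-14,10,-19]
    - [-14,20,-20]
    - [-14,20,-20]
    - [0,15,0]
    - [0,0,0]
    - [0,0,0]
  yaw: [0,0,0,0,0,0]

```text
clock: 74.12
position: [0.4743, 0.0278, 0.1025]
tcp_rot: [0.651, -0.65, -0.276, 0.277]
contact_force: [0.1, -0.5, 1.3]
finger_gap: 0.0425
```

```bash
python3 -c "
from h import *
plan((.474,.0287,.035),46.0)
p,d=snap('wrist','w25')
for r in imaging.pinpoint('wrist','screen0'):print(np.round(r['at'],4),r['confidence'])
"
```

```text
pos [0.4743 0.0278 0.1025] xhead 46.05 tooly [-0.001  0.    -1.   ] clk 74.12 gap 0.0425 F [ 0.09 -0.45  1.26]
yaw 0.05 lin now [ 0.5 67.5  0.8] lin after yaw [ 0.5 67.5  0.8] q6 -0.99
[ 0.4993  0.0031 -0.0009] 0.66
[0.7493 0.082  0.0043] 0.44
```

View pics/w25.png

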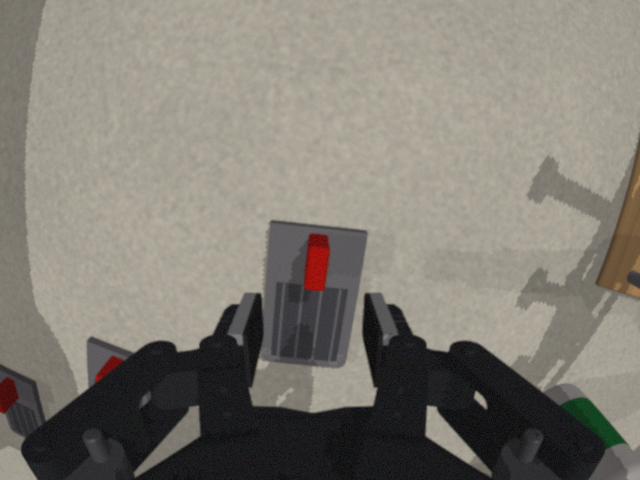

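>>> apply_moves:
  grip: [0,0,0,0,0,0,0]
  linear:
    - [0,0,0]
    - [0,15,0]
    - [0,15,0]
    - [0,10,0]
    - [0,0,0]
    - [0,0,0]
    - [0,0,0]
  yaw: [5,0,0,0,0,0,0]

```text
clock: 74.8
position: [0.4751, 0.0278, 0.0635]
tcp_rot: [-0.662, 0.663, 0.248, -0.247]
contact_force: [1.0, -0.3, 0.2]
finger_gap: 0.0427
```

```bash
python3 -c "
from h import *
plan((.474,.0287,.035),41.0)
p,d=snap('wrist','w26')
"
```

```text
pos [0.4751 0.0278 0.0635] xhead 41.03 tooly [ 0.001 -0.    -1.   ] clk 74.8 gap 0.0427 F [ 1.   -0.27  0.2 ]
yaw 0.03 lin now [-0.3 28.5  1.4] lin after yaw [-0.3 28.5  1.4] q6 -0.9
```

View pics/w26.png

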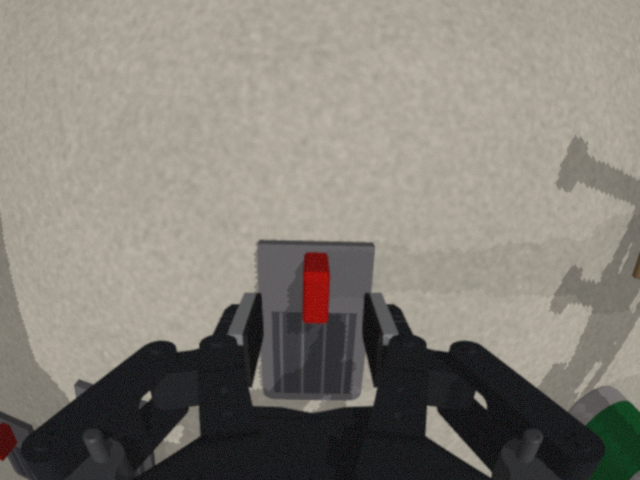

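>>> apply_moves:
  grip: [0,0,0,0,-1,-1,-1,-1]
  linear:
    - [0,12,0]
    - [0,12,0]
    - [0,6,1]
    - [0,0,0]
    - [0,0,0]
    - [0,0,0]
    - [0,0,0]
    - [0,0,0]
  yaw: [0,0,0,0,0,0,0,0]
  newtons: 60

```text
clock: 75.52
position: [0.4744, 0.0284, 0.0335]
tcp_rot: [-0.662, 0.663, 0.248, -0.247]
contact_force: [-0.9, 0.1, 5.7]
finger_gap: 0.0108
```

>>> apply_moves:
  grip: [-1,-1,-1,-1,-1,-1]
  linear:
    - [0,0,0]
    - [0,0,0]
    - [0,-10,0]
    - [0,-20,0]
    - [0,-20,0]
    - [0,0,0]
  yaw: [0,0,0,0,0,0]

```text
clock: 76.02
position: [0.4755, 0.0282, 0.0862]
tcp_rot: [-0.661, 0.663, 0.249, -0.246]
contact_force: [0.3, -0.4, -0.1]
finger_gap: 0.0108
```

```bash
cat > cs.py <<'E'
from h import *
CA=-43.5; cx=np.array([np.cos(np.radians(CA)),np.sin(np.radians(CA))]);cy=np.array([-cx[1],cx[0]])
CO=np.array([.6765,-.3095])
def tgt(slot,x): return CO+cy*(.072*(slot-1))+cx*x
E
python3 -c "
from cs import *
p,d=snap('wrist','w27');snap('side','s27')
t=tgt(2,-.054-.10);print(t)
plan((*t,.07),46.5)
"
```

```text
[ 0.61435388 -0.15126644]
pos [0.474  0.0284 0.0832] xhead 41.0 tooly [ 0.001 -0.    -1.   ] clk 76.12 gap 0.0108 F [ 0.03  0.33 -1.36]
yaw -5.5 lin now [ -12.    13.4 -227.7] lin after yaw [ -33.8   13.4 -225.5] q6 -0.9
```

View pics/w27.png

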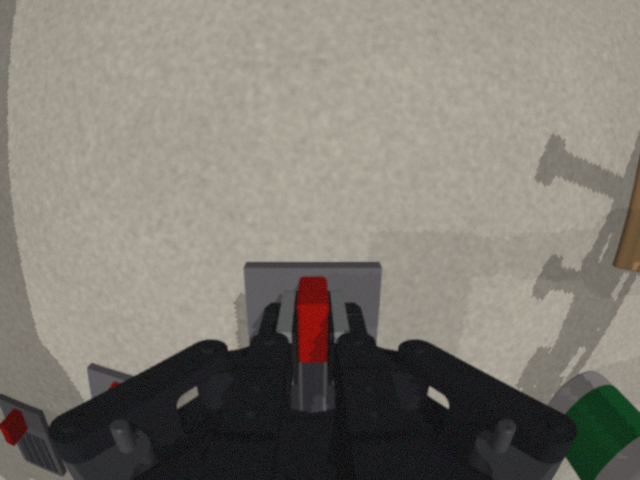

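>>> apply_moves:
  grip: [-1,-1,-1,-1,-1,-1,-1,-1]
  linear:
    - [0,0,0]
    - [-5,0,-32]
    - [-5,0,-32]
    - [-6,0,-32]
    - [-6,0,-32]
    - [-6,0,-32]
    - [-5,0,-32]
    - [0,0,-30]
  yaw: [-5.5,0,0,0,0,0,0,0]

```text
clock: 76.78
position: [0.6121, -0.1501, 0.0812]
tcp_rot: [0.65, -0.649, -0.278, 0.279]
contact_force: [0.4, 0.4, -1.3]
finger_gap: 0.0106
```

```bash
cat > casefit.py <<'E'
from cs import *
for n in('top','side'):
    p,d=snap(n,'case_'+n);P=cloud(n,d);c0=np.array([.679,-.312])
    m=(d>0)&(abs(P[...,0]-c0[0])<.16)&(abs(P[...,1]-c0[1])<.16)&(P[...,2]>.040)&(P[...,2]<.056)
    pi=p.astype(int);m&=~((pi[...,2]>pi[...,0]+40))
    m=cv2.morphologyEx(m.astype(np.uint8),cv2.MORPH_OPEN,np.ones((2,2)))>0
    k,l,st,_=cv2.connectedComponentsWithStats(m.astype(np.uint8));m=l==1+np.argmax(st[1:,4])
    Q=P[m];rc=cv2.minAreaRect((Q[:,:2]*1000).astype(np.float32))
    a=CA
    X=(Q[:,:2]-CO)@cx*1000;Y=(Q[:,:2]-CO)@cy*1000
    print(n,m.sum(),'rect',np.round(rc[0],1),np.round(rc[1],1),rc[2],'z',Q[:,2].mean(),'x pct',np.percentile(X,[1,50,99]).round(1),'y',np.percentile(Y,[.5,50,99.5]).round(1))
    # front edge angle: per y bin min x / max x
    ys=np.arange(-100,101,10);f=[np.percentile(X[abs(Y-y)<5],3) if (abs(Y-y)<5).sum()>5 else np.nan for y in ys];b=[np.percentile(X[abs(Y-y)<5],97) if (abs(Y-y)<5).sum()>5 else np.nan for y in ys]
    for nm,v in(('front',f),('back',b)):
        v=np.array(v);g=~np.isnan(v);k=np.polyfit(ys[g],v[g],1);print(nm,k, 'deg',np.degrees(np.arctan(k[0])))
E
python3 casefit.py; python3 -c "
from cs import *
plan((*tgt(2,-.154),.07),46.5)
snap('wrist','w28')"
```

```text
top 1453 rect [ 556.8 -210.5] [227.5 395.1] 47.70520782470703 z 0.04925335396859867 x pct [-28.5   4.5  39. ] y [-118.    -7.3  105.3]
front [  0.04316675 -39.33108377] deg 2.471738177229321
back [1.25463308e-03 3.62502745e+01] deg 0.07188514245967878
side 2847 rect [ 550.4 -627.7] [968.2 140.4] 67.43946075439453 z 0.050841577147061355 x pct [-25.9   9.4  38.5] y [-744.7  -16.   109. ]
front [ 3.97720229e-03 -2.42159210e+01] deg 0.2278757038278526
back [2.18133085e-03 3.74095183e+01] deg 0.12498085323593779
pos [ 0.6134 -0.1513  0.081 ] xhead 46.34 tooly [-0. -0. -1.] clk 76.88 gap 0.0111 F [-1.15  0.28 -0.19]
yaw -0.16 lin now [ 0.7 11.  -0.6] lin after yaw [ 0.7 11.  -0.6] q6 -1.24
```

View pics/w28.png

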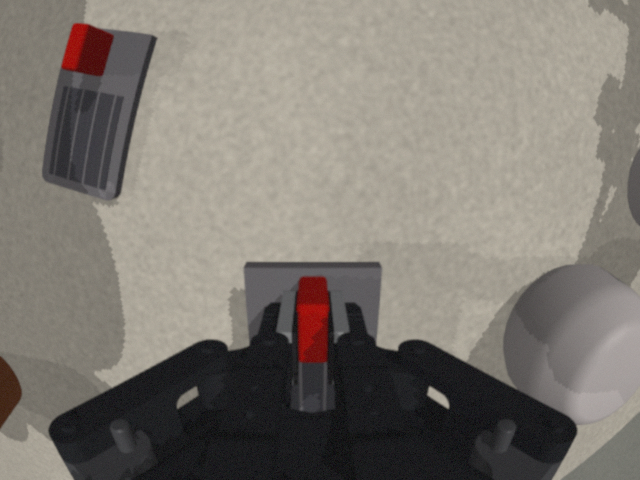

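View pics/case_side.png

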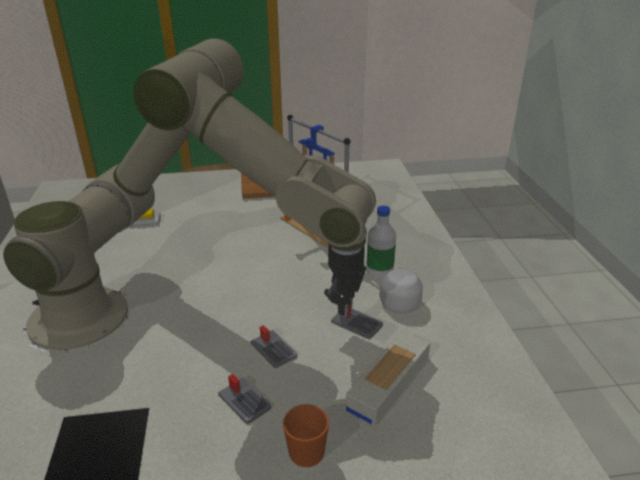

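```bash
cat > ov.py <<'E'
from cs import *
import sys
def proj(n,X):
    c=imaging.get_calibration(n);f=240/np.tan(np.radians(c['vertical_fov'])/2)
    Y=np.c_[X,np.ones(len(X))]@c['camera_from_world'].T
    return np.c_[f*Y[:,0]/Y[:,2]+c['cx'],f*Y[:,1]/Y[:,2]+c['cy']]
def corners(co,a):
    ex=np.array([np.cos(np.radians(a)),np.sin(np.radians(a))]);ey=np.array([-ex[1],ex[0]])
    L=[]
    for z in(.045,0):
        for x,y in((-.03,-.112),(-.03,.112),(.038,.112),(.038,-.112)): L.append([*(np.array(co)+ex*x+ey*y),z])
    return np.array(L)
if __name__=='__main__':
  for n,src,reg in(('top','top0',(355,165,90,85)),('side','side0',(330,325,120,105))):
    im=cv2.imread(f'pics/{src}.png');x0,y0,w,h=reg;K=7
    z=cv2.resize(im[y0:y0+h,x0:x0+w],None,fx=K,fy=K,interpolation=2)
    for co,a,col in(((.6771,-.3115),-43.5,(0,0,255)),((.6755,-.3075),-43.5,(0,255,0))):
        q=((proj(n,corners(co,a))+.5-[x0,y0])*K).astype(int)
        cv2.polylines(z,[q[:4]],True,col,1);cv2.line(z,tuple(map(int,q[4])),tuple(map(int,q[5])),col,1)
    cv2.imwrite(f'pics/ov_{n}.png',z[:600,:800])
E
python3 ov.py
```

```text
(no output)
```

View pics/ov_top.png

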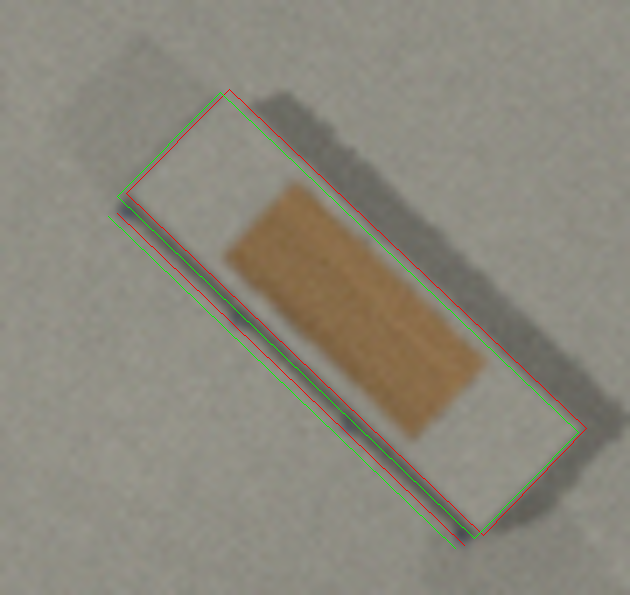

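View pics/ov_side.png

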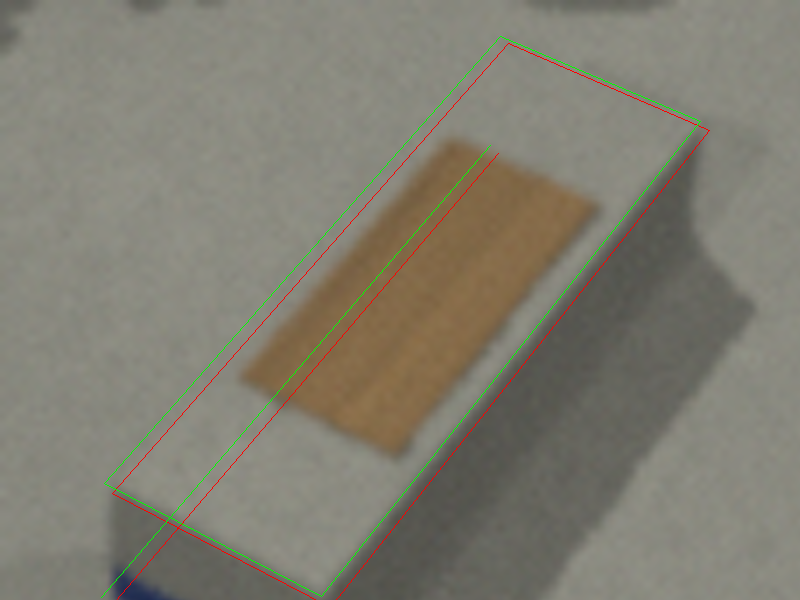

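>>> apply_moves:
  grip: [-1,-1,-1,-1,-1,-1,-1,-1]
  linear:
    - [0.7,12,0]
    - [0,12,0]
    - [0,10,0]
    - [0,6,0]
    - [0,4,0]
    - [0,2,0]
    - [0,0,0]
    - [0,0,0]
  yaw: [-0.2,0,0,0,0,0,0,0]

```text
clock: 77.6
position: [0.6129, -0.1478, 0.0369]
tcp_rot: [-0.649, 0.649, 0.28, -0.28]
contact_force: [0.4, 0.7, -1.8]
finger_gap: 0.0109
```

```bash
cat > slotview.py <<'E'
from ov import *
def sv(tag,slot,back):
    plan((*tgt(slot,-.054-back),.0345),46.5)
    p,d=snap('top',tag);c=np.r_[tgt(slot,-.06),.03];u,v=proj('top',c[None])[0].astype(int)
    cv2.imwrite(f'pics/{tag}z.png',cv2.resize(cv2.cvtColor(p[v-50:v+50,u-60:u+60],cv2.COLOR_RGB2BGR),None,fx=6,fy=6,interpolation=2))
E
python3 -c "
from slotview import *
sv('t29',2,.1)
for r in imaging.pinpoint('top','screen0'):
    a=np.array(r['at']);print(a.round(4),r['confidence'].__round__(2),'case frame',((a[:2]-CO)@cx*1e3).round(1),((a[:2]-CO)@cy*1e3).round(1))
"
```

```text
pos [ 0.6129 -0.1478  0.0369] xhead 46.7 tooly [ 0.001 -0.    -1.   ] clk 77.6 gap 0.0109 F [ 0.43  0.72 -1.75]
yaw 0.2 lin now [-1.5  2.4 -3.4] lin after yaw [-1.5  2.4 -3.5] q6 -1.24
[ 4.549e-01 -1.823e-01  2.000e-04] 0.95 case frame -248.3 -60.3
[ 0.3844 -0.3187 -0.0005] 0.79 case frame -205.5 -207.7
[0.6192 0.3107 0.2306] 0.53 case frame -468.5 410.4
[ 0.6617 -0.2937 -0.0011] 0.34 case frame -21.6 1.3
[0.7506 0.0809 0.0023] 0.27 case frame -215.0 334.2
```

View pics/t29z.png

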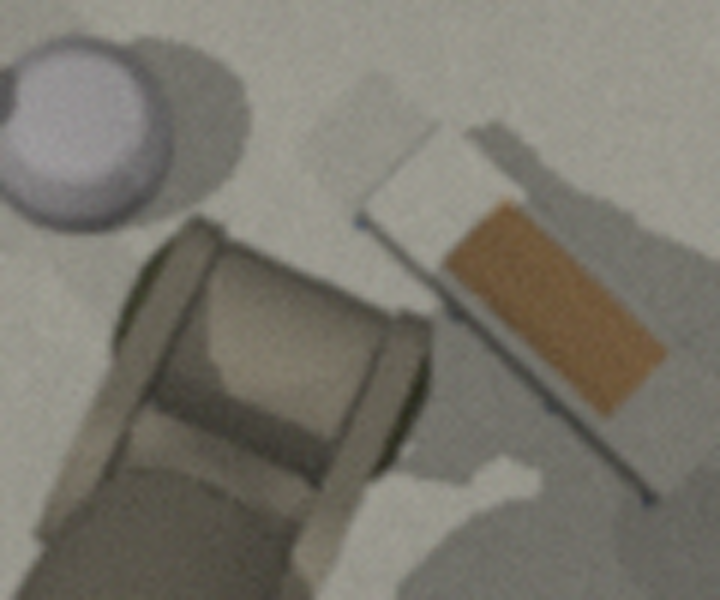

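```bash
python3 -c "
from ov import *
c=np.r_[tgt(2,-.06),.03];u0,v0=proj('top',c[None])[0].astype(int)
K=imaging.get_calibration('top');f=240/np.tan(np.radians(K['vertical_fov'])/2);T=np.linalg.inv(K['camera_from_world'])
for (a,b) in((362,220),(455,312),(550,405),(650,497)):
  u=a/6-.5+u0-60;v=b/6-.5+v0-50
  r=T[:3,:3]@[(u-K['cx'])/f,(v-K['cy'])/f,1];o=T[:3,3]
  for z in(.006,.02):
    X=o+r*(z-o[2])/r[2];e=X[:2]-CO;print(z,(e@cx*1e3).round(1),(e@cy*1e3).round(1),end=' | ')
  print()
"
```

```text
0.006 -24.0 108.6 | 0.02 -27.0 107.5 | 
0.006 -25.2 37.1 | 0.02 -28.1 36.7 | 
0.006 -26.0 -35.0 | 0.02 -28.9 -34.7 | 
0.006 -24.5 -108.1 | 0.02 -27.5 -107.2 |
```

>>> apply_moves:
  grip: [-1,-1,-1,-1,-1,-1,-1]
  linear:
    - [-1,1,-8]
    - [0,0,-8]
    - [0,0,-8]
    - [0,0,-6]
    - [0,0,0]
    - [0,0,0]
    - [0,0,0]
  yaw: [0.2,0,0,0,0,0,0]

```text
clock: 78.28
position: [0.6336, -0.169, 0.0355]
tcp_rot: [0.65, -0.65, -0.279, 0.279]
contact_force: [0.5, -0.4, -0.8]
finger_gap: 0.0108
```

```bash
python3 -c "
from cs import *
for i in range(4):
  plan((*tgt(2,-.054),.0345),46.5); imaging.grab_frame('side')
"
```

```text
pos [ 0.6336 -0.169   0.0355] xhead 46.5 tooly [-0.  0. -1.] clk 78.28 gap 0.0108 F [ 0.47 -0.38 -0.81]
yaw 0.0 lin now [ -0.4   1.  -73.9] lin after yaw [ -0.4   1.  -73.9] q6 -1.25
pos [ 0.6336 -0.1689  0.0356] xhead 46.51 tooly [-0.  0. -1.] clk 78.33 gap 0.0104 F [ 0.08  0.   -1.65]
yaw 0.01 lin now [ -0.5   1.  -73.9] lin after yaw [ -0.5   1.  -73.9] q6 -1.25
pos [ 0.6336 -0.1689  0.0356] xhead 46.51 tooly [-0.  0. -1.] clk 78.38 gap 0.0109 F [-0.19 -0.7  -1.17]
yaw 0.01 lin now [ -0.5   1.1 -73.9] lin after yaw [ -0.5   1.1 -73.9] q6 -1.25
pos [ 0.6336 -0.1689  0.0356] xhead 46.51 tooly [-0.  0. -1.] clk 78.43 gap 0.0108 F [-0.31 -0.52  0.07]
yaw 0.01 lin now [ -0.5   1.1 -73.9] lin after yaw [ -0.5   1.1 -73.9] q6 -1.25
```

>>> apply_moves:
  grip: [-1,-1,-1,-1,-1,-1,-1,-1]
  linear:
    - [-0.4,1,-5]
    - [0,0,-5]
    - [0,0,-5]
    - [0,0,-5]
    - [0,0,-5]
    - [0,0,-5]
    - [0,0,-5]
    - [0,0,-5]
  yaw: [0,0,0,0,0,0,0,0]

```text
clock: 79.15
position: [0.6629, -0.1973, 0.0346]
tcp_rot: [0.65, -0.65, -0.279, 0.279]
contact_force: [0.1, -0.1, -1.2]
finger_gap: 0.011
```

>>> apply_moves:
  grip: [-1,-1,-1,-1,-1,-1,-1,-1]
  linear:
    - [0,0,-5]
    - [0,0,-5]
    - [0,0,-5]
    - [0,0,-5]
    - [0,0,-5]
    - [0,0,-3]
    - [0,0,-2]
    - [0,0,0]
  yaw: [0,0,0,0,0,0,0,0]

```text
clock: 79.82
position: [0.6845, -0.2179, 0.0345]
tcp_rot: [-0.65, 0.65, 0.279, -0.279]
contact_force: [-0.2, 0.5, -0.8]
finger_gap: 0.011
```

```bash
python3 -c "
from cs import *
plan((*tgt(2,-.054),.0345),46.5);p,d=snap('side','s30')
cv2.imwrite('pics/s30z.png',cv2.resize(cv2.cvtColor(p[280:440,270:450],cv2.COLOR_RGB2BGR),None,fx=4,fy=3.7,interpolation=2))
"
```

```text
pos [ 0.6845 -0.2179  0.0345] xhead 46.49 tooly [ 0. -0. -1.] clk 79.82 gap 0.011 F [-0.22  0.55 -0.82]
yaw -0.01 lin now [ 0.1  0.  -3.3] lin after yaw [ 0.1  0.  -3.3] q6 -1.28
```

View pics/s30z.png

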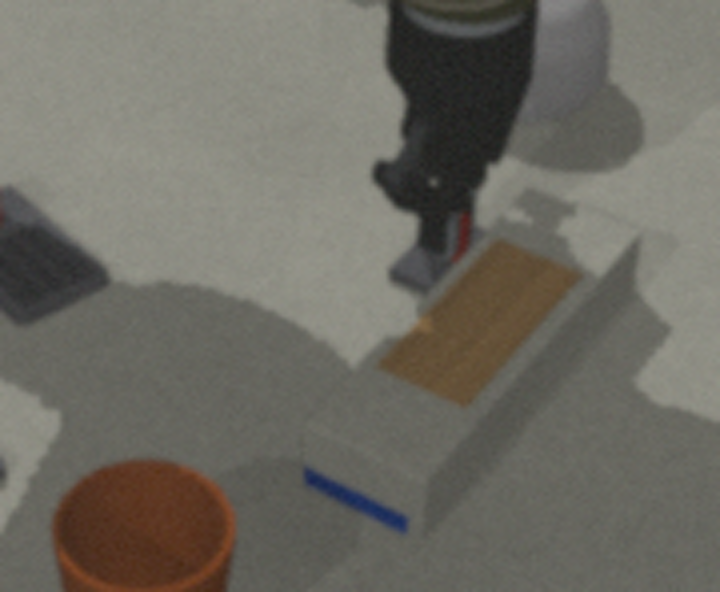

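>>> apply_moves:
  grip: [-1,-1,-1,-1,-1,-1]
  linear:
    - [0,0,-1]
    - [0,0,-1]
    - [0,0,-1]
    - [0,0,-1]
    - [0,0,0]
    - [0,0,0]
  yaw: [0,0,0,0,0,0]

```text
clock: 80.37
position: [0.6872, -0.2204, 0.0346]
tcp_rot: [-0.65, 0.65, 0.279, -0.279]
contact_force: [-0.1, -0.2, -1.8]
finger_gap: 0.011
```

>>> apply_moves:
  grip: [-1,-1,-1,-1,-1]
  linear:
    - [0,0,-1]
    - [0,0,-1]
    - [0,0,-1]
    - [0,0,0]
    - [0,0,0]
  yaw: [0,0,0,0,0]

```text
clock: 80.78
position: [0.6879, -0.2206, 0.0346]
tcp_rot: [0.652, -0.648, -0.278, 0.281]
contact_force: [-12.5, 8.7, 6.4]
finger_gap: 0.0107
```

>>> apply_moves:
  grip: [-1,-0.4,-0.2,-0.1,0,0,0,0]
  linear:
    - [0,0,1]
    - [0,0,0]
    - [0,0,0]
    - [0,0,0]
    - [0,0,0]
    - [0,-15,0]
    - [0,-25,0]
    - [0,-25,10]
  yaw: [0,0,0,0,0,0,0,0]

```text
clock: 81.45
position: [0.6816, -0.2158, 0.1008]
tcp_rot: [-0.65, 0.65, 0.279, -0.279]
contact_force: [-1.2, 0.5, 1.4]
finger_gap: 0.0428
```

```bash
cat > scr.py <<'E'
from cs import *
def see():
    out=[]
    for c in('top','side','wrist'):
        imaging.grab_frame(c)
        for r in imaging.pinpoint(c,'screen0'):
            a=np.array(r['at']);e=a[:2]-CO
            if r['confidence']>.3: print(c,a.round(4),round(r['confidence'],2),'case',(e@cx*1e3).round(1),(e@cy*1e3).round(1))
E
python3 -c "
from scr import *
p,d=snap('side','s31')
cv2.imwrite('pics/s31z.png',cv2.resize(cv2.cvtColor(p[280:440,220:450],cv2.COLOR_RGB2BGR),None,fx=3.4,fy=3.4,interpolation=2))
see()
snap('wrist','w31')
plan((.4372,-.1525,.17),29)
"
```

```text
top [ 0.3867 -0.3157 -0.0035] 0.87 case -205.9 -204.0
top [0.6173 0.3095 0.3249] 0.71 case -469.0 408.3
top [ 0.4525 -0.1826 -0.002 ] 0.7 case -249.8 -62.1
side [ 0.381  -0.3161 -0.0012] 0.92 case -209.8 -208.2
side [ 0.4565 -0.1858  0.0016] 0.68 case -244.7 -61.7
side [ 0.7097 -0.2364 -0.001 ] 0.65 case -26.2 75.9
wrist [ 0.7105 -0.2417  0.0012] 0.65 case -22.0 72.6
pos [ 0.6811 -0.2148  0.0986] xhead 46.49 tooly [-0.002  0.001 -1.   ] clk 81.85 gap 0.0426 F [-0.39 -0.03  0.4 ]
yaw 17.49 lin now [-122.7  -71.   219.9] lin after yaw [-183.1  -71.1  172.9] q6 -1.28
```

View pics/s31z.png

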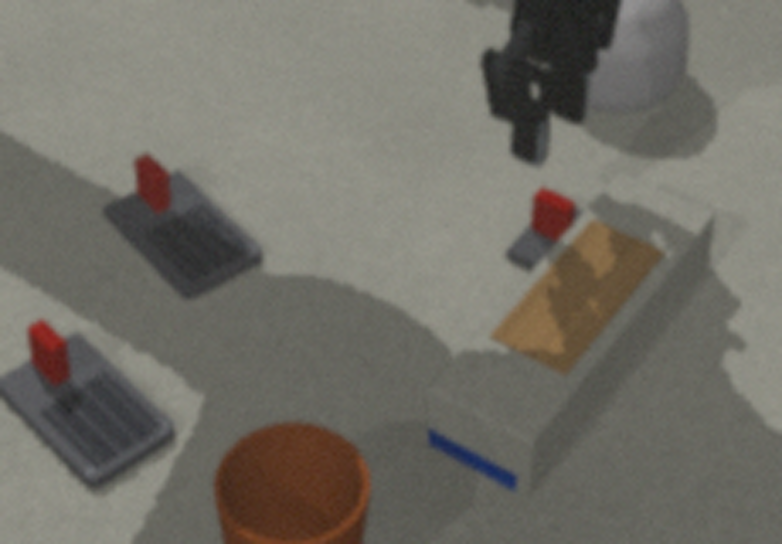

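View pics/w31.png

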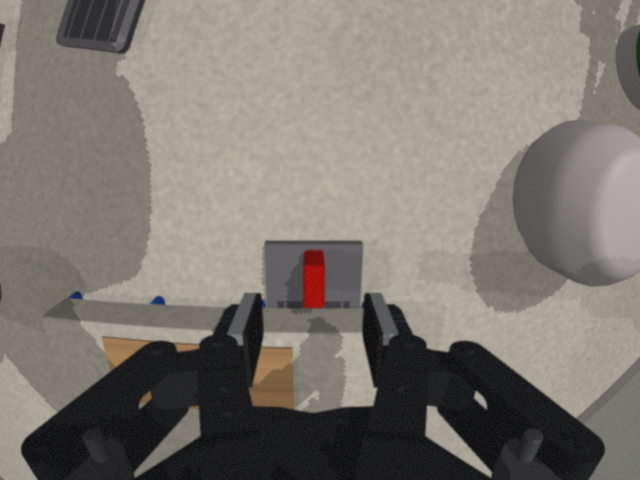

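>>> apply_moves:
  grip: [0,0,0,0,0,0,0,0]
  linear:
    - [0,-20,0]
    - [0,-20,0]
    - [0,-20,0]
    - [-26,0,25]
    - [-26,0,25]
    - [-26,0,25]
    - [-26,0,25]
    - [-26,0,25]
  yaw: [5.7,5.7,5.7,0,0,0,0,0]

```text
clock: 82.52
position: [0.5048, -0.1691, 0.159]
tcp_rot: [0.684, -0.684, -0.179, 0.18]
contact_force: [0.0, -0.8, 1.7]
finger_gap: 0.0426
```

>>> apply_moves:
  grip: [0,0,0,0]
  linear:
    - [-26,20,25]
    - [-26,30,22]
    - [0,20,0]
    - [0,0,0]
  yaw: [0,0,0,0]

```text
clock: 82.85
position: [0.4385, -0.1536, 0.0891]
tcp_rot: [0.686, -0.682, -0.177, 0.181]
contact_force: [-0.7, -0.0, -1.0]
finger_gap: 0.0426
```

```bash
python3 -c "
from scr import *
plan((.4375,-.153,.0635),29.4)
snap('wrist','w32')
"
```

```text
pos [ 0.4385 -0.1536  0.0891] xhead 29.35 tooly [-0.006  0.004 -1.   ] clk 82.85 gap 0.0426 F [-0.66 -0.01 -0.97]
yaw -0.05 lin now [-0.5 25.6  0.9] lin after yaw [-0.5 25.6  0.9] q6 -1.1
```

View pics/w32.png

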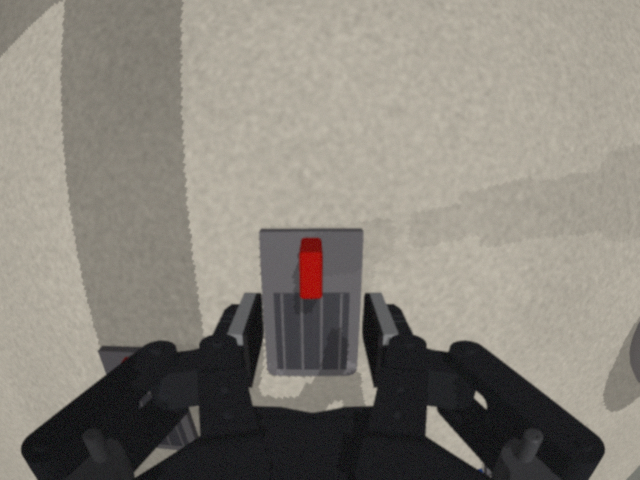

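Aligned on screen B. Descend, grip.

>>> apply_moves:
  grip: [0,0,0,0,0,0,0]
  linear:
    - [0,14,1]
    - [0,14,0]
    - [0,14,0]
    - [0,10,0]
    - [0,3,0]
    - [0,0,0]
    - [0,0,0]
  yaw: [0,0,0,0,0,0,0]

```text
clock: 83.48
position: [0.4413, -0.1544, 0.0377]
tcp_rot: [-0.684, 0.684, 0.18, -0.179]
contact_force: [0.4, 0.4, -0.1]
finger_gap: 0.0428
```

>>> apply_moves:
  grip: [-1,-1,-1,-1,-1,-1]
  linear:
    - [0,0,0]
    - [0,0,0]
    - [0,0,0]
    - [0,0,0]
    - [0,0,0]
    - [0,0,0]
  yaw: [0,0,0,0,0,0]

```text
clock: 83.98
position: [0.441, -0.1543, 0.0378]
tcp_rot: [-0.684, 0.684, 0.18, -0.179]
contact_force: [0.1, 0.3, 6.2]
finger_gap: 0.0108
```

>>> apply_moves:
  grip: [-1,-1,-1,-1,-1]
  linear:
    - [0,-10,0]
    - [0,-20,0]
    - [0,-20,0]
    - [0,0,0]
    - [0,0,0]
  yaw: [0,0,0,0,0]

```text
clock: 84.4
position: [0.441, -0.1542, 0.088]
tcp_rot: [-0.683, 0.685, 0.18, -0.179]
contact_force: [-0.9, -0.2, -1.7]
finger_gap: 0.0107
```

```bash
python3 -c "
from scr import *
plan((*tgt(1,-.054-.08),.08),46.5)
"
```

```text
pos [ 0.441  -0.1542  0.088 ] xhead 29.41 tooly [ 0.002 -0.001 -1.   ] clk 84.4 gap 0.0107 F [-0.89 -0.17 -1.72]
yaw -17.09 lin now [  89.5    8.3 -122.9] lin after yaw [  49.5    8.3 -143.7] q6 -1.1
```

>>> apply_moves:
  grip: [-1,-1,-1,-1,-1,-1,-1,-1]
  linear:
    - [0,0,0]
    - [0,0,0]
    - [0,0,0]
    - [10,0,-29]
    - [10,0,-29]
    - [10,0,-29]
    - [10,0,-29]
    - [9,0,-28]
  yaw: [-5.7,-5.7,-5.7,0,0,0,0,0]

```text
clock: 85.07
position: [0.5796, -0.2178, 0.0857]
tcp_rot: [0.65, -0.649, -0.279, 0.28]
contact_force: [0.1, -1.7, -1.1]
finger_gap: 0.0105
```

>>> apply_moves:
  grip: [-1,-1,-1,-1,-1,-1,-1]
  linear:
    - [0,12,0]
    - [0,14,0]
    - [0,12,0]
    - [0,8,0]
    - [0,3,0]
    - [0,0,0]
    - [0,0,0]
  yaw: [0,0,0,0,0,0,0]

```text
clock: 85.65
position: [0.5786, -0.2174, 0.038]
tcp_rot: [0.65, -0.65, -0.279, 0.279]
contact_force: [-0.8, 0.4, 0.9]
finger_gap: 0.0109
```

```bash
python3 -c "
from scr import *
plan((*tgt(1,-.054),.0385),46.5)
snap('side','s33')
"
```

```text
pos [ 0.5786 -0.2174  0.038 ] xhead 46.5 tooly [-0.  0. -1.] clk 85.65 gap 0.0109 F [-0.83  0.4   0.89]
yaw 0.0 lin now [  0.6  -0.6 -80.4] lin after yaw [  0.6  -0.6 -80.4] q6 -1.36
```

View pics/s33.png

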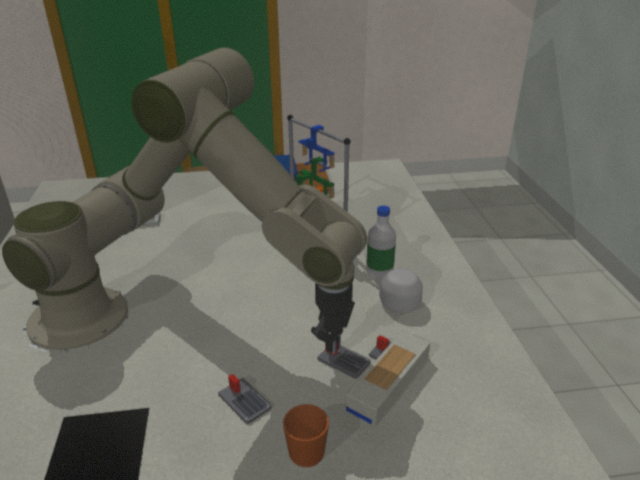

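>>> apply_moves:
  grip: [-1,-1,-1,-1,-1,-1,-1,-1]
  linear:
    - [0.6,0,-8]
    - [0,0,-7]
    - [0,0,-5]
    - [0,0,-5]
    - [0,0,-5]
    - [0,0,-5]
    - [0,0,-5]
    - [0,0,-5]
  yaw: [0,0,0,0,0,0,0,0]

```text
clock: 86.37
position: [0.6122, -0.2485, 0.038]
tcp_rot: [0.65, -0.65, -0.279, 0.279]
contact_force: [0.9, -0.3, -0.5]
finger_gap: 0.0107
```

>>> apply_moves:
  grip: [-1,-1,-1,-1,-1,-1,-1,-1]
  linear:
    - [0,0,-5]
    - [0,0,-5]
    - [0,0,-5]
    - [0,0,-5]
    - [0,0,-5]
    - [0,0,-4]
    - [0,0,0]
    - [0,0,0]
  yaw: [0,0,0,0,0,0,0,0]

```text
clock: 87.03
position: [0.633, -0.2682, 0.0379]
tcp_rot: [-0.65, 0.65, 0.279, -0.279]
contact_force: [-0.1, -0.1, -1.2]
finger_gap: 0.0106
```

>>> apply_moves:
  grip: [-1,-1,-1,-1,-1,-1]
  linear:
    - [0,0,-1]
    - [0,0,-1]
    - [0,0,-1]
    - [0,0,-1]
    - [0,0,0]
    - [0,0,0]
  yaw: [0,0,0,0,0,0]

```text
clock: 87.53
position: [0.6358, -0.2708, 0.038]
tcp_rot: [0.65, -0.65, -0.279, 0.279]
contact_force: [0.6, -0.4, -0.8]
finger_gap: 0.0106
```

>>> apply_moves:
  grip: [-1,-1,-1,-1,-1,-1]
  linear:
    - [0,0,-1]
    - [0,0,-1]
    - [0,0,-1]
    - [0,0,-1]
    - [0,0,0]
    - [0,0,0]
  yaw: [0,0,0,0,0,0]

```text
clock: 88.03
position: [0.6387, -0.2737, 0.038]
tcp_rot: [-0.65, 0.65, 0.279, -0.279]
contact_force: [-0.5, -0.1, -1.7]
finger_gap: 0.0108
```

>>> apply_moves:
  grip: [-1,-1,-1,-1,-1]
  linear:
    - [0,0,-1]
    - [0,0,-1]
    - [0,0,-1]
    - [0,0,0]
    - [0,0,0]
  yaw: [0,0,0,0,0]

```text
clock: 88.45
position: [0.6404, -0.2753, 0.038]
tcp_rot: [0.65, -0.649, -0.279, 0.28]
contact_force: [-4.8, 2.7, 2.4]
finger_gap: 0.0106
```

Contact with the back wall. Release, lift, head to the last screen.

>>> apply_moves:
  grip: [-1,-0.4,-0.2,-0.1,0,0,0,0]
  linear:
    - [0,0,0]
    - [0,0,0]
    - [0,0,0]
    - [0,0,0]
    - [0,0,0]
    - [0,-15,0]
    - [0,-25,0]
    - [0,-25,10]
  yaw: [0,0,0,0,0,0,0,0]

```text
clock: 89.12
position: [0.6337, -0.2695, 0.1031]
tcp_rot: [0.65, -0.65, -0.279, 0.279]
contact_force: [0.5, -0.1, 1.3]
finger_gap: 0.0428
```

```bash
python3 -c "
from scr import *
see()
snap('wrist','w34')
plan((.368,-.2905,.09),33.4)
"
```

```text
top [ 0.3885 -0.3193 -0.0037] 0.97 case -202.2 -205.4
top [ 0.7117 -0.2452  0.001 ] 0.63 case -18.7 70.9
top [ 7.078e-01 -2.437e-01 -5.000e-04] 0.56 case -22.6 69.3
side [ 6.729e-01 -3.052e-01  6.000e-04] 0.71 case -5.6 0.6
side [ 3.855e-01 -3.172e-01 -3.000e-04] 0.68 case -205.8 -205.9
side [ 6.674e-01 -2.964e-01  3.000e-04] 0.65 case -15.6 3.2
side [ 0.7062 -0.2364  0.001 ] 0.58 case -28.8 73.5
side [0.6181 0.3104 0.3203] 0.34 case -469.1 409.5
wrist [ 0.6603 -0.2948  0.002 ] 0.7 case -21.9 -0.5
wrist [ 0.7136 -0.2455 -0.0024] 0.7 case -17.1 72.0
wrist [ 0.3874 -0.3182 -0.002 ] 0.57 case -203.7 -205.3
pos [ 0.6333 -0.2687  0.1017] xhead 46.49 tooly [-0.002  0.001 -1.   ] clk 89.47 gap 0.0426 F [0.28 0.05 0.02]
yaw 13.09 lin now [-198.5   12.1  177.3] lin after yaw [-233.5   12.1  127.8] q6 -1.38
```

View pics/w34.png

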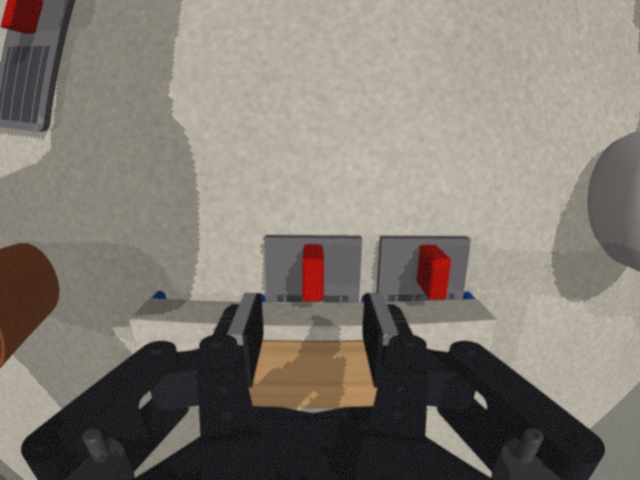

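>>> apply_moves:
  grip: [0,0,0,0,0,0,0,0]
  linear:
    - [0,-20,0]
    - [0,-20,0]
    - [0,0,0]
    - [-33,0,18]
    - [-33,0,18]
    - [-33,0,18]
    - [-33,0,18]
    - [-33,0,18]
  yaw: [6.5,6.6,0,0,0,0,0,0]

```text
clock: 90.13
position: [0.4443, -0.284, 0.1419]
tcp_rot: [0.678, -0.677, -0.204, 0.204]
contact_force: [0.5, -0.5, 0.7]
finger_gap: 0.0428
```

>>> apply_moves:
  grip: [0,0,0,0,0,0]
  linear:
    - [-33,10,18]
    - [-33,20,18]
    - [0,20,0]
    - [0,0,0]
    - [0,0,0]
    - [0,0,0]
  yaw: [0,0,0,0,0,0]

```text
clock: 90.63
position: [0.3732, -0.2911, 0.094]
tcp_rot: [-0.677, 0.677, 0.204, -0.204]
contact_force: [-0.1, 0.2, 0.6]
finger_gap: 0.0429
```

```bash
python3 -c "
from scr import *
plan((.3682,-.2905,.0375),33.4)
snap('wrist','w35')
"
```

```text
pos [ 0.3732 -0.2911  0.094 ] xhead 33.48 tooly [ 0.001 -0.001 -1.   ] clk 90.63 gap 0.0429 F [-0.09  0.22  0.57]
yaw 0.08 lin now [-3.8 56.5  3.3] lin after yaw [-3.8 56.5  3.2] q6 -1.5
```

View pics/w35.png

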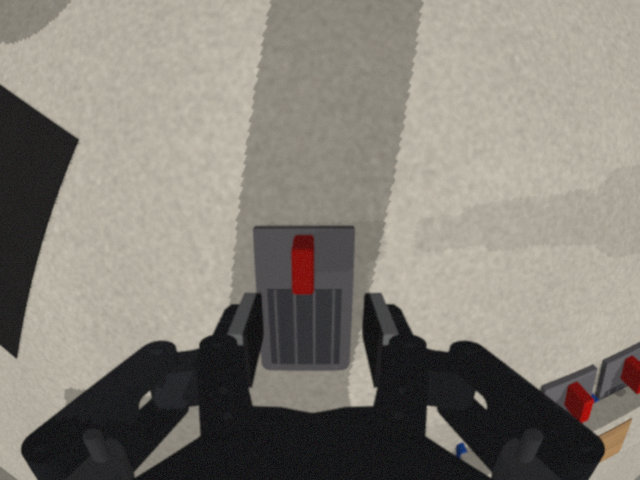

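Aligned; shift −3.8 mm and descend, grip.

>>> apply_moves:
  grip: [0,0,0,0,0,0,0]
  linear:
    - [-3.8,14,3]
    - [0,15,0]
    - [0,14,0]
    - [0,10,0]
    - [0,3.5,0]
    - [0,0,0]
    - [0,0,0]
  yaw: [0,0,0,0,0,0,0]

```text
clock: 91.27
position: [0.3679, -0.2905, 0.0375]
tcp_rot: [-0.677, 0.678, 0.204, -0.203]
contact_force: [-0.1, 0.4, 0.5]
finger_gap: 0.0426
```

>>> apply_moves:
  grip: [-1,-1,-1,-1,-1,-1]
  linear:
    - [0,0,0]
    - [0,0,0]
    - [0,0,0]
    - [0,0,0]
    - [0,0,0]
    - [0,0,0]
  yaw: [0,0,0,0,0,0]

```text
clock: 91.77
position: [0.3677, -0.2906, 0.0377]
tcp_rot: [-0.677, 0.678, 0.203, -0.203]
contact_force: [-1.1, 1.3, 5.6]
finger_gap: 0.0105
```

>>> apply_moves:
  grip: [-1,-1,-1,-1,-1]
  linear:
    - [0,-10,0]
    - [0,-20,0]
    - [0,-20,0]
    - [0,0,0]
    - [0,0,0]
  yaw: [0,0,0,0,0]

```text
clock: 92.18
position: [0.3676, -0.2906, 0.0879]
tcp_rot: [-0.677, 0.678, 0.203, -0.203]
contact_force: [0.0, 0.5, -1.1]
finger_gap: 0.0107
```

```bash
python3 -c "
from scr import *
plan((*tgt(0,-.054-.08),.08),46.5)
snap('wrist','w36')
"
```

```text
pos [ 0.3676 -0.2906  0.0879] xhead 33.4 tooly [ 0.001 -0.002 -1.   ] clk 92.18 gap 0.0107 F [ 0.02  0.46 -1.05]
yaw -13.1 lin now [146.9   8.1 -71.6] lin after yaw [ 126.9    8.1 -103.1] q6 -1.5
```

View pics/w36.png

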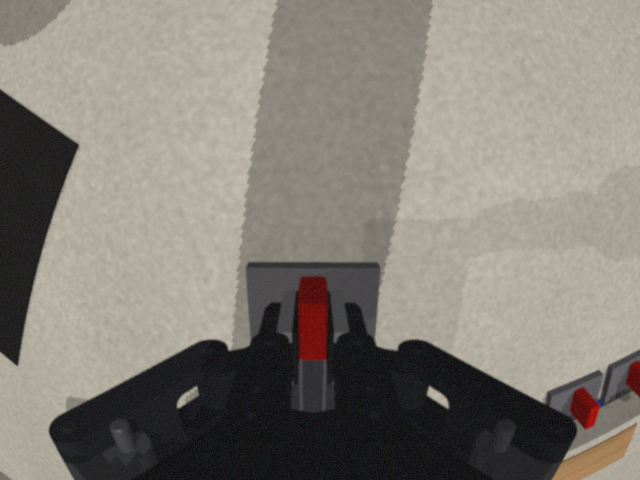

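>>> apply_moves:
  grip: [-1,-1,-1,-1,-1,-1,-1,-1]
  linear:
    - [0,0,0]
    - [0,0,0]
    - [25,0,-20]
    - [26,0,-21]
    - [26,0,-21]
    - [25,0,-21]
    - [25,0,-20]
    - [0,0,0]
  yaw: [-6.5,-6.6,0,0,0,0,0,0]

```text
clock: 92.9
position: [0.5331, -0.2676, 0.0856]
tcp_rot: [0.649, -0.649, -0.28, 0.28]
contact_force: [0.7, 0.2, -1.0]
finger_gap: 0.0103
```

>>> apply_moves:
  grip: [-1,-1,-1,-1,-1,-1,-1]
  linear:
    - [0,12,0]
    - [0,14,0]
    - [0,12,0]
    - [0,8,0]
    - [0,3.5,0]
    - [0,0,0]
    - [0,0,0]
  yaw: [0,0,0,0,0,0,0]

```text
clock: 93.48
position: [0.5286, -0.269, 0.0377]
tcp_rot: [0.65, -0.649, -0.279, 0.279]
contact_force: [-5.9, 4.2, 9.4]
finger_gap: 0.0107
```

```bash
python3 -c "
from scr import *
plan((*tgt(0,-.054),.0385),46.5)
snap('side','s37')
"
```

```text
pos [ 0.5286 -0.269   0.0377] xhead 46.47 tooly [-0.002  0.001 -1.   ] clk 93.48 gap 0.0107 F [-5.91  4.19  9.38]
yaw -0.03 lin now [  0.5  -0.9 -81.2] lin after yaw [  0.5  -0.9 -81.2] q6 -1.48
```

View pics/s37.png

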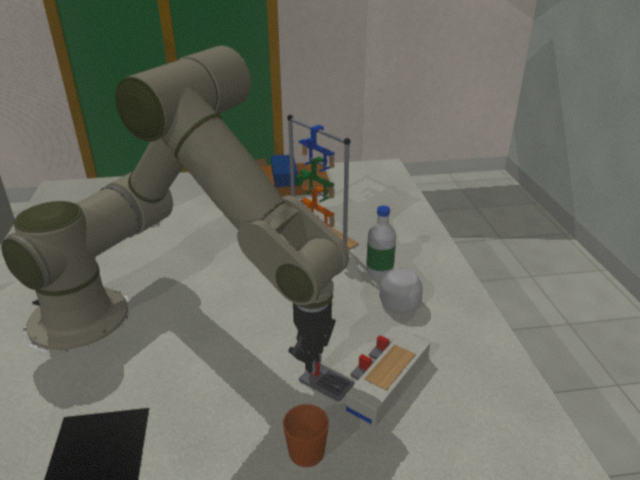

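>>> apply_moves:
  grip: [-1,-1,-1,-1,-1,-1,-1,-1]
  linear:
    - [0.5,-1,0]
    - [0,0,-8]
    - [0,0,-7]
    - [0,0,-5]
    - [0,0,-5]
    - [0,0,-5]
    - [0,0,-5]
    - [0,0,0]
  yaw: [0,0,0,0,0,0,0,0]

```text
clock: 94.2
position: [0.5558, -0.2934, 0.0384]
tcp_rot: [-0.65, 0.65, 0.279, -0.279]
contact_force: [-0.5, -0.7, -0.7]
finger_gap: 0.0104
```

>>> apply_moves:
  grip: [-1,-1,-1,-1,-1,-1,-1,-1]
  linear:
    - [0,0,-5]
    - [0,0,-5]
    - [0,0,-5]
    - [0,0,-5]
    - [0,0,-5]
    - [0,0,-5]
    - [0,0,-5]
    - [0,0,-4]
  yaw: [0,0,0,0,0,0,0,0]

```text
clock: 94.87
position: [0.5839, -0.32, 0.0384]
tcp_rot: [-0.65, 0.65, 0.279, -0.279]
contact_force: [-0.5, 0.4, -1.0]
finger_gap: 0.0107
```

>>> apply_moves:
  grip: [-1,-1,-1,-1,-1,-1]
  linear:
    - [0,0,-1]
    - [0,0,-1]
    - [0,0,-1]
    - [0,0,-1]
    - [0,0,0]
    - [0,0,0]
  yaw: [0,0,0,0,0,0]

```text
clock: 95.37
position: [0.5864, -0.3223, 0.0385]
tcp_rot: [-0.65, 0.65, 0.279, -0.279]
contact_force: [0.5, 0.2, -2.2]
finger_gap: 0.0103
```

>>> apply_moves:
  grip: [-1,-1,-1,-1,-1,-1]
  linear:
    - [0,0,-1]
    - [0,0,-1]
    - [0,0,-1]
    - [0,0,-1]
    - [0,0,0]
    - [0,0,0]
  yaw: [0,0,0,0,0,0]

```text
clock: 95.87
position: [0.5876, -0.3233, 0.0384]
tcp_rot: [0.652, -0.647, -0.278, 0.281]
contact_force: [-13.3, 11.0, 8.5]
finger_gap: 0.0108
```

>>> apply_moves:
  grip: [-1,-0.4,-0.2,-0.1,0,0,0,0]
  linear:
    - [0,0,1]
    - [0,0,0]
    - [0,0,0]
    - [0,0,0]
    - [0,0,0]
    - [0,-15,0]
    - [0,-25,0]
    - [0,-25,10]
  yaw: [0,0,0,0,0,0,0,0]

```text
clock: 96.53
position: [0.5816, -0.3182, 0.1036]
tcp_rot: [0.65, -0.65, -0.279, 0.279]
contact_force: [0.4, -0.6, 1.1]
finger_gap: 0.0429
```

>>> apply_moves:
  grip: [0,0,0,0,0,0,0]
  linear:
    - [0,-20,20]
    - [0,-20,30]
    - [0,0,30]
    - [0,0,30]
    - [0,0,0]
    - [0,0,0]
    - [0,0,0]
  yaw: [0,0,0,0,0,0,0]

```text
clock: 97.12
position: [0.5022, -0.2424, 0.144]
tcp_rot: [-0.649, 0.65, 0.279, -0.279]
contact_force: [0.1, -0.3, 0.3]
finger_gap: 0.0425
```

```bash
python3 -c "
from scr import *
see();see()
snap('wrist','w38')
p,d=snap('side','s38');snap('top','t38')
cv2.imwrite('pics/s38z.png',cv2.resize(cv2.cvtColor(p[90:440,190:450],cv2.COLOR_RGB2BGR),None,fx=1.7,fy=1.7,interpolation=2))
for q in('blue_hanger_hook','rail_top','green_hanger_hook','blue_hanger_bar','orange_hanger_hook','green_hanger_bar','orange_hanger'):avg(q,(.62,.31),3,('side','top'),.06)
for q in('detergent','speaker','peg_pot'):avg(q,None,2)
print(env.get_obs()['contact_force'])
"
```

```text
top [ 0.7086 -0.2454  0.0013] 0.83 case -20.8 68.6
top [ 6.629e-01 -2.956e-01  1.000e-04] 0.72 case -19.4 0.7
top [ 6.129e-01 -3.465e-01 -4.000e-04] 0.49 case -20.7 -70.6
side [ 0.6138 -0.3419 -0.0012] 0.81 case -23.2 -66.7
side [ 6.653e-01 -2.957e-01  1.000e-04] 0.74 case -17.6 2.3
side [ 7.091e-01 -2.379e-01 -5.000e-04] 0.63 case -25.6 74.4
wrist [ 0.6147 -0.3495 -0.0012] 0.7 case -17.3 -71.6
top [ 0.6138 -0.3479  0.0007] 0.76 case -19.0 -71.0
top [0.6211 0.3104 0.2074] 0.57 case -466.9 411.5
top [ 0.7117 -0.2432 -0.0009] 0.56 case -20.1 72.3
top [ 6.628e-01 -2.969e-01  3.000e-04] 0.53 case -18.6 -0.3
top [ 0.6738 -0.3066 -0.0016] 0.42 case -4.0 0.2
side [ 0.6102 -0.3417  0.0022] 0.82 case -25.9 -69.0
side [ 7.092e-01 -2.379e-01 -3.000e-04] 0.56 case -25.6 74.4
side [ 0.6656 -0.2995  0.002 ] 0.52 case -14.8 -0.2
wrist [ 0.6149 -0.3462  0.0008] 0.62 case -19.4 -69.0
blue_hanger_hook side 3 [0.6189 0.3093 0.3191] [0.0008 0.0002 0.0008]
blue_hanger_hook top 3 [0.618  0.3124 0.324 ] [0.0024 0.0007 0.002 ]
rail_top side 3 [0.6168 0.3089 0.3164] [0.0022 0.0013 0.0015]
rail_top top 3 [0.6
[... 445 characters left out ...]
0006]
green_hanger_bar side 2 [0.6215 0.3136 0.0878] [0.0025 0.0004 0.0475]
green_hanger_bar top 3 [0.6214 0.3103 0.1315] [0.0012 0.0013 0.0009]
orange_hanger side 3 [0.6226 0.3154 0.0258] [0.0004 0.0007 0.0011]
orange_hanger top 2 [0.6246 0.3152 0.0202] [0.001 0.001 0.   ]
detergent top 2 [7.494e-01 7.840e-02 5.000e-04] [0.0004 0.0012 0.0001]
detergent side 2 [0.7488 0.0828 0.0014] [0.0008 0.0006 0.0002]
speaker top 2 [ 0.7715 -0.0556  0.0008] [0.0003 0.0001 0.0004]
speaker side 2 [ 0.7704 -0.0529 -0.0028] [0.0015 0.0015 0.0007]
peg_pot top 2 [ 0.494  -0.4524  0.0026] [0.0005 0.002  0.0004]
peg_pot side 2 [ 0.4938 -0.4532  0.001 ] [0.001  0.0003 0.0019]
[ 0.23656776 -0.61509372 -0.11221881]
```

View pics/s38z.png

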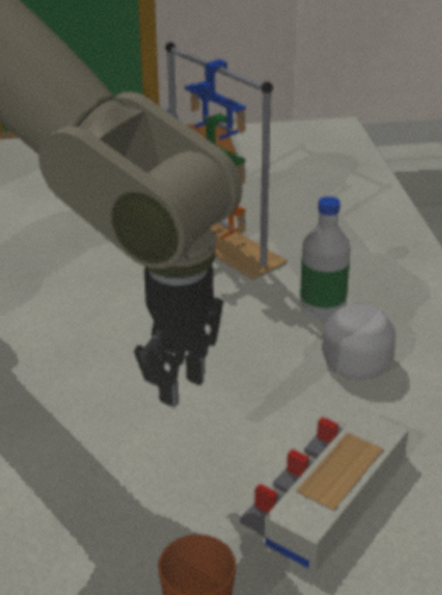

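View pics/w38.png

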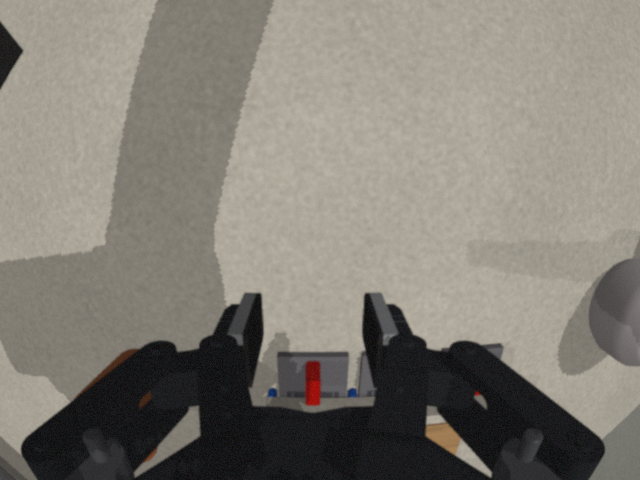

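```bash
python3 -c "
from h import *
print(env.hand_in())"
```

```text
the job is handed in; nothing more can be done
None
```

The job is done and handed in at about 100 s on the robot's clock. I hung blue on the rail, green on blue's lower bar and orange on green's lower bar, in that order. All three screens went mesh end first into a slot each, pushed until I felt the back wall. One screen had been knocked aside during the run, so I measured it again before gripping it.

**Hangers:** In the last pictures all three hung as one upright chain. Each hook was within about 5 mm of the middle of its bar and within 5 mm in height. After the screens went in, the side camera no longer gave usable heights for the orange hook or green's bar. The top camera still put the orange hook about 4 mm above green's bar.

**Screens:** The top and wrist cameras put every screen within about 4 mm of home. The side camera read some of them up to 6.5 mm off. I put that down to its usual bias, because the wall was felt on all three.

**Bystanders and arm:** The bottle, speaker and pot were where they started, to within a few millimetres. The arm was clear, reading no real contact force. The hand-in itself reported no verdict.

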